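# Deal a pile of phones out to their test cradles

## Task

Take the pile of four phones apart from the top down, one phone at a time, and lay each one in the test cradle of its own colour: screen up, flat between the end stops, centred and lined up with the cradle (either end may point either way). Set the phones down rather than dropping them, leave the multimeter where it is, and finish with all four phones released and at rest.

Things in the scene. Friction and masses are not known exactly. Their poses are not given: they have to be found in the camera images.
- red_phone: Phone in a rugged red case with a black screen on top: a flat block 132 mm long (its x) by 64 mm wide (its y) by 18 mm thick (z), 160 to 300 g. Origin at the centre of its underside, z up through the screen. At the start it lies at the bottom of the pile, on the bench; the phones are turned about 45 degrees from one to the next, so the ends of each show from above.
- yellow_phone: Phone in a rugged yellow case with a black screen on top: a flat block 128 mm long (its x) by 62 mm wide (its y) by 18 mm thick (z), 160 to 300 g. Origin at the centre of its underside, z up through the screen. At the start it lies second from the bottom; the phones are turned about 45 degrees from one to the next, so the ends of each show from above.
- green_phone: Phone in a rugged green case with a black screen on top: a flat block 122 mm long (its x) by 60 mm wide (its y) by 18 mm thick (z), 160 to 300 g. Origin at the centre of its underside, z up through the screen. At the start it lies third from the bottom; the phones are turned about 45 degrees from one to the next, so the ends of each show from above.
- blue_phone: Phone in a rugged blue case with a black screen on top: a flat block 114 mm long (its x) by 56 mm wide (its y) by 18 mm thick (z), 160 to 300 g. Origin at the centre of its underside, z up through the screen. At the start it lies on top of the pile; the phones are turned about 45 degrees from one to the next, so the ends of each show from above.
- red_cradle: Fixed grey cradle with red end stops and a red stripe: a flat rest 152 mm long (its x), 50 mm wide (its y), its top 12 mm above the bench, between two end stops 14 mm long that rise to 22 mm (180 mm overall). The long sides are open; every phone overhangs them, so fingers fit beside it. Origin at the centre of the underside, on the bench; z up.
- yellow_cradle: Fixed grey cradle with yellow end stops and a yellow stripe: a flat rest 152 mm long (its x), 50 mm wide (its y), its top 12 mm above the bench, between two end stops 14 mm long that rise to 22 mm (180 mm overall). The long sides are open; every phone overhangs them, so fingers fit beside it. Origin at the centre of the underside, on the bench; z up.
- green_cradle: Fixed grey cradle with green end stops and a green stripe: a flat rest 152 mm long (its x), 50 mm wide (its y), its top 12 mm above the bench, between two end stops 14 mm long that rise to 22 mm (180 mm overall). The long sides are open; every phone overhangs them, so fingers fit beside it. Origin at the centre of the underside, on the bench; z up.
- blue_cradle: Fixed grey cradle with blue end stops and a blue stripe: a flat rest 152 mm long (its x), 50 mm wide (its y), its top 12 mm above the bench, between two end stops 14 mm long that rise to 22 mm (180 mm overall). The long sides are open; every phone overhangs them, so fingers fit beside it. Origin at the centre of the underside, on the bench; z up.
- multimeter: Bystander: orange multimeter lying on the bench, loose, 130 mm long (its x), 68 mm wide (its y), 45 mm high with its dial, origin at the centre of its underside. A small screwdriver lies along its -y side, about 55 mm from its centre line.
Mind the look-alikes: they are no part of the job. What is shaped like the blue_phone but pink is not meant.

How it is judged:
By the outcome, as a careful person would: the job done as asked, in the order asked, and still so for the second after the job is handed in, with the robot touching nothing.
It also fails if it takes over 109 s, if anything falls off the work surface, if the arm or the gripper's body presses on something with over 40 N, if the wrist force passes 120 N, or if a joint passes its speed limit or range.

## Robot

A 7-joint arm with a two-finger parallel gripper is mounted at the origin on the work surface. World frame = base frame: x ahead of the robot, y to its left, z up, the work surface at z = 0. Lengths are in m, angles in rad, forces in N, time in s.
With the tool pointing down it reaches from about 0.425 to 0.825 m from the base axis. Payload 3.6 kg.
Tool frame: the origin (TCP) lies on the centre line of the jaws, within the pads' length; the fingertips stand 22 mm ahead of it and the grasp point (between the pads) lies 3 mm ahead of it (tcp_to_tips is the distance from the TCP to the fingertips, in m); z points along the fingers, y is the direction in which the jaws open and shut (so a half turn about z gives the same grasp; the last joint's range is limited). The gripper opens to 93 mm and grips with 3 to 60 N. Pads are 15 mm wide; open, the fingers measure 128 mm over their backs; the gripper's body (75 mm by 188 mm) begins 65 mm behind the grasp point.
Start: joints at [1.147, 0.615, -0.013, 1.423, 0.008, 1.103, -0.04], TCP at [0.252, -0.599, 0.241] pointing down, gripper open.
Joint ranges: [-3.12, 3.12], [-0.3, 2.06], [-1.34, 1.32], [0.26, 2.42], [-1.36, 4.5], [0.01, 1.98], [-2.84, 2.84]. Speed limits (rad/s): [2.79, 2.79, 3.14, 3.14, 3.14, 3.14, 3.14].

## Interface

Orientations are given as a unit quaternion [x, y, z, w].
In Python, from workcell import get_state, get_image, hand_in, tcp_to_tips gives the robot as it stands.
- The arm moves only by the tool carry_out, never from a script. Its argument "plan" is one flat list of numbers, 4 for each row, row after row: the shift along the tool's x, y, z in units of 30 mm (1.0 is 30 mm), then the turn about the tool's z in units of 8 degrees (1.0 is 8 degrees). A call has exactly 8 rows; each row shifts and turns the commanded pose from where the row before left it, along the tool's axes as they then stand; what a row does not reach is not made up. A row lasts 1/10 s, in which the tool goes at most 50 mm and 8.59 degrees, less where a joint would pass 70% of its speed; a pose out of reach is approached as far as the arm can. A call is refused whole if a number of a shift passes 1 or a number of a turn 1, either way. A call with a gripper value outside its range is refused whole. "grip" is the finger opening in mm, from 0 to 93, set as the call begins (left out, the last holds). The fingers move at their own pace and stop on an object; "force" is the grip in N (left out, the last holds). Time passes only in rows, so rows that do not move let the fingers close, or fill a call up. It gives the time, the measured TCP pose, the force and the opening at its end, in the units of the state.
- get_state(): the state, without advancing time (a new reading comes with each control period).
- get_image(name): name is "scene" or "side" or "wrist"; returns a dict with "pixels" (384x512x3 uint8, blue, green, red), "depth" (384x512 float32, m along the optical axis (not along the pixel's ray), 0 where there is no reading), "mtx" (3x3 intrinsics, pixels), "T" (4x4, takes a point from camera to world coordinates). Camera axes: x right, y up, looking along -z (the intrinsics and any distortion apply to the point x, -y, -z); pixel columns grow to the right and rows downward; lengths in m; the calibration is good to about 2 mm. A picture is of the moment at which its call begins.
- hand_in(): hands the job in, once; it reports no verdict.
The state is a dict: "time": time; "joints": joint angles; "dq": joint speeds; "joint_torque": joint torques, N m; "ee_pos": TCP position; "ee_rot": TCP orientation; "wrist_force": force on the tool from outside, world axes, zero at the start; "moment": the same for the moment, N m; "grip_width": opening from 0.0 (shut) to 1.0 (fully open).
Only numpy, scipy, OpenCV 4.12 (cv2) and the standard library are available. Lean on these libraries where they do the work, as an engineer would, in place of code of your own. Each camera call takes 0.05 s, during which the arm holds its last target.

## Working session

There is one attempt and no reset: what is moved stays moved. The work goes in short steps, Python scripts to look and compute and a tool call to move; the robot and the scene stay as the last step left them, time stands still between calls to the robot, and variables do not carry over. Pictures are saved under pics/ and viewed, and the job is handed in when it is done.

Besides the shell and the picture viewer there is one more tool, called after "Emit:" as a command line: name --argument value ..., lists and objects as JSON in quotes. carry_out: Moves the arm, as the interface text tells. Its arguments: {"type":"object","properties":{"plan":{"type":"array"},"grip":{"type":"number"},"force":{"type":"number"}},"required":["plan"]}

```bash
ls; mkdir -p pics
python3 - <<'E'
from workcell import get_state,get_image,tcp_to_tips
import cv2,numpy as np
s=get_state();print(s, tcp_to_tips)
for n in ["scene","side","wrist"]:
    d=get_image(n);cv2.imwrite(f"pics/{n}0.png",d["pixels"]);np.savez(f"{n}0.npz",**d);print(n,d["mtx"],d["T"],[k for k in d])
E
```

```text
pics
{'time': 0.0, 'joints': array([ 1.14651827,  0.61589798, -0.01260464,  1.42489513,  0.00809703,
        1.10341733, -0.04039862]), 'dq': array([-0.00152156, -0.00328642, -0.00015084, -0.00010001, -0.00111074,
        0.0014    ,  0.0003561 ]), 'joint_torque': array([-1.07144187e-04, -4.58935797e+01,  2.08848878e-01, -1.65747410e+01,
       -6.11614762e-02,  2.04183615e-02,  2.38185557e-04]), 'ee_pos': array([ 0.25150669, -0.59856385,  0.23949619]), 'ee_rot': array([ 9.80280255e-01,  1.97608130e-01, -2.73995715e-04, -1.25422907e-03]), 'wrist_force': array([ 0.1857148 , -1.33831533,  0.01968562]), 'moment': array([ 0.03291823, -0.0165747 , -0.01909366]), 'grip_width': 0.9983054819106948} 0.022
scene [[492.72518369   0.         252.59579374]
 [  0.         492.72518369 197.73284905]
 [  0.           0.           1.        ]] [[-0.81401347 -0.3620071   0.45423884  1.17293523]
 [ 0.58044431 -0.47789724  0.65931679  1.00561397]
 [-0.02159787  0.8003531   0.59913976  0.87784964]
 [ 0.          0.          0.          1.        ]] ['pixels', 'depth', 'mtx', 'T']
side [[451.87907063   0.         249.96792295]
 [  0.         451.87907063 193.47153343]
 [  0.           0.           1.        ]] [[-0.999779    0.00234199 -0.02089193  0.53421048]
 [-0.01565108 -0.74640577  0.66530705  0.88070041]
 [-0.01403572  0.665487    0.74627746  0.97355529]
 [ 0.          0.          0.          1.        ]] ['pixels', 'depth', 'mtx', 'T']
wrist [[321.12519471   0.         255.69352013]
 [  0.         321.12519471 190.6783664 ]
 [  0.           0.           1.        ]] [[ 0.38723693  0.89199993  0.23320312  0.3165213 ]
 [-0.92197476  0.37551455  0.09461163 -0.57194502]
 [-0.0031776  -0.25164451  0.96781452  0.38407085]
 [ 0.          0.          0.          1.        ]] ['pixels', 'depth', 'mtx', 'T']
```

View pics/scene0.png

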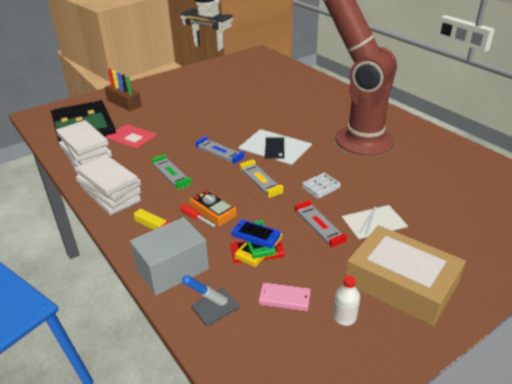

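View pics/side0.png

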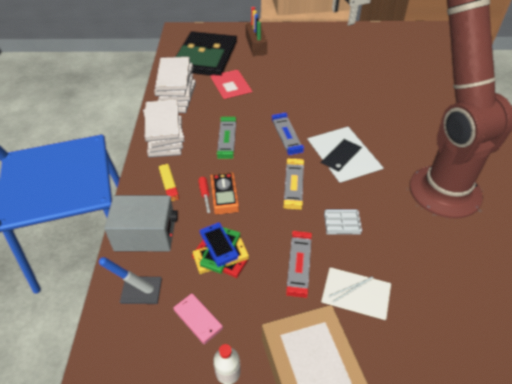

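View pics/wrist0.png

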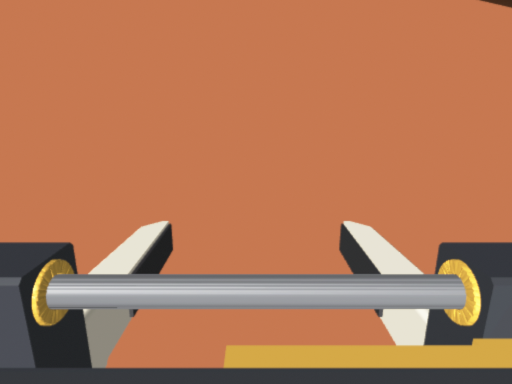

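The pile with the blue phone on top is at side (218,243) and scene (257,234). Things that could be mistaken for it are the pink phone at side (198,317), the black phone on paper at (341,155) and the blue cradle at (287,132). Next I'll measure everything.

```bash
cat > h.py <<'E'
import numpy as np,cv2
from workcell import get_state,get_image
def cloud(d):
    z=d["depth"].astype(float);K=d["mtx"];v,u=np.mgrid[0:384,0:512]
    P=np.stack([(u-K[0,2])/K[0,0]*z,-(v-K[1,2])/K[1,1]*z,-z],-1)
    W=P@d["T"][:3,:3].T+d["T"][:3,3]; W[z==0]=np.nan
    return W
HUE={'red':[(0,6),(174,180)],'yellow':[(22,35)],'green':[(50,75)],'blue':[(108,128)],'orange':[(7,18)],'pink':[(150,173)]}
def cmask(d,c,smin=140,vmin=60):
    h=cv2.cvtColor(d["pixels"],cv2.COLOR_BGR2HSV)
    m=np.zeros(h.shape[:2],bool)
    for a,b in HUE[c]: m|=(h[...,0]>=a)&(h[...,0]<=b)
    return m&(h[...,1]>smin)&(h[...,2]>vmin)
E
python3 - <<'E'
from h import *
for n in ["scene","side"]:
    d=dict(np.load(n+"0.npz"));W=cloud(d);
    for c in HUE:
        m=cmask(d,c)&(W[...,2]>0.004)&(W[...,2]<0.15)&(np.hypot(W[...,0],W[...,1])<1.0)
        k,l,st,ce=cv2.connectedComponentsWithStats(m.astype(np.uint8))
        for i in range(1,k):
            if st[i,4]<15: continue
            p=W[l==i];print(n,c,ce[i].round(),st[i,4],"mean",np.nanmean(p,0).round(3),"min",np.nanmin(p,0).round(3),"max",np.nanmax(p,0).round(3))
d=dict(np.load("side0.npz"));W=cloud(d)
x=d["pixels"][170:300,140:330];cv2.imwrite("pics/c1.png",cv2.resize(x,None,fx=4,fy=4,interpolation=cv2.INTER_CUBIC))
d=dict(np.load("scene0.npz"))
x=d["pixels"][180:290,180:340];cv2.imwrite("pics/c2.png",cv2.resize(x,None,fx=4,fy=4,interpolation=cv2.INTER_CUBIC))
E
```

```text
scene red [130. 135.] 406 mean [ 0.646 -0.529  0.007] min [ 0.567 -0.62   0.004] max [ 0.717 -0.436  0.017]
scene red [197. 197.] 16 mean [ 0.66  -0.022  0.034] min [ 0.654 -0.031  0.03 ] max [ 0.667 -0.007  0.037]
scene red [303. 205.] 96 mean [0.427 0.173 0.019] min [0.398 0.162 0.004] max [0.451 0.181 0.026]
scene red [189. 211.] 166 mean [0.701 0.003 0.02 ] min [ 0.68  -0.035  0.005] max [0.715 0.034 0.028]
scene red [320. 222.] 68 mean [0.435 0.254 0.012] min [0.423 0.226 0.007] max [0.445 0.282 0.016]
scene red [338. 239.] 139 mean [0.448 0.339 0.016] min [0.419 0.328 0.004] max [0.472 0.346 0.026]
scene red [235. 249.] 123 mean [0.683 0.208 0.016] min [0.649 0.178 0.004] max [0.707 0.243 0.022]
scene red [279. 251.] 113 mean [0.596 0.28  0.014] min [0.572 0.254 0.004] max [0.629 0.294 0.021]
scene red [349. 281.] 120 mean [0.603 0.526 0.116] min [0.521 0.475 0.018] max [0.614 0.538 0.123]
scene yellow [115.  79.] 44 mean [ 0.559 -0.822  0.096] min [ 0.549 -0.832  0.057] max [ 0.566 -0.815  0.128]
scene yellow [247. 163.] 76 mean [ 0.43  -0.101  0.019] min [ 0.403 -0.113  0.009
[... 5016 characters left out ...]
ide blue [219. 246.] 556 mean [0.632 0.245 0.069] min [0.587 0.176 0.034] max [0.682 0.296 0.077]
side blue [113. 267.] 210 mean [0.862 0.335 0.112] min [0.839 0.327 0.078] max [0.886 0.343 0.141]
side orange [224. 198.] 399 mean [0.634 0.053 0.026] min [ 0.594 -0.045  0.004] max [0.678 0.096 0.038]
side orange [170. 188.] 15 mean [0.79  0.019 0.028] min [0.774 0.013 0.024] max [0.803 0.028 0.032]
side orange [174. 198.] 27 mean [0.776 0.039 0.011] min [0.766 0.034 0.004] max [0.785 0.044 0.019]
side orange [200. 248.] 17 mean [0.685 0.223 0.025] min [0.676 0.213 0.014] max [0.699 0.236 0.038]
side orange [241. 261.] 24 mean [0.58  0.255 0.017] min [0.565 0.242 0.005] max [0.6   0.265 0.025]
```

View pics/c1.png

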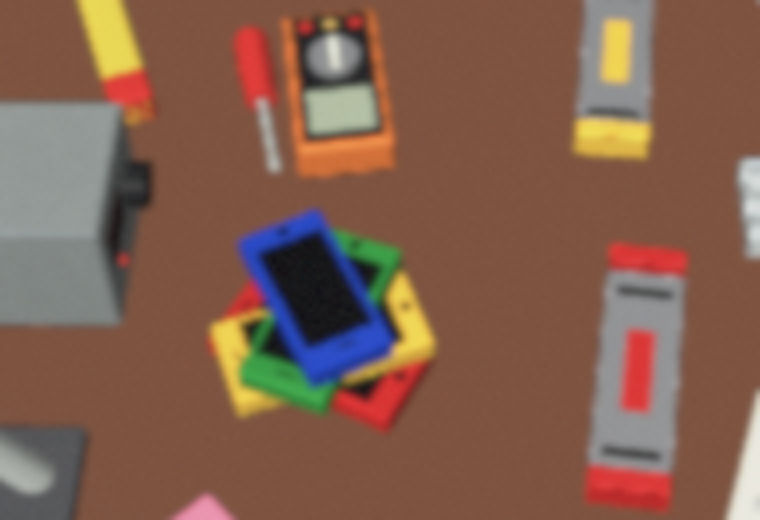

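View pics/c2.png

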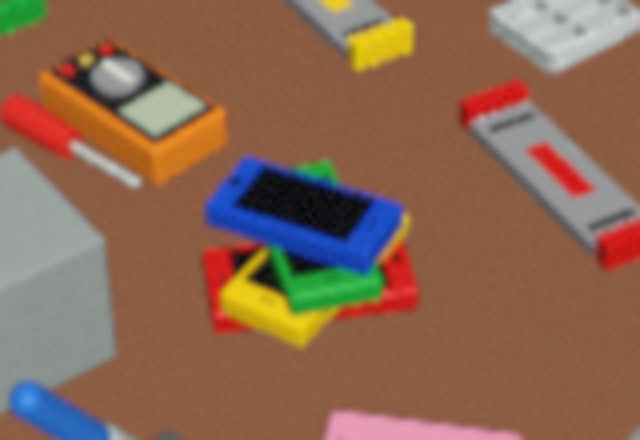

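The crops confirm the blue-cased phone on top of the pile, with its corners near side (200,227), (239,262). Pink is a separate phone lying on the bench. Next are the precise fits.

```bash
cat >> h.py <<'E'
from scipy.optimize import minimize
DIM={'red':(.132,.064),'yellow':(.128,.062),'green':(.122,.060),'blue':(.114,.056)}
def proj(d,P):
    C=(P-d["T"][:3,3])@d["T"][:3,:3];K=d["mtx"]
    return np.stack([K[0,0]*C[:,0]/-C[:,2]+K[0,2],K[1,1]*-C[:,1]/-C[:,2]+K[1,2]],1)
def box(x,y,a,l,w,z0,z1,ox=0):
    c,s=np.cos(a),np.sin(a)
    return np.array([[x+c*(ox+i*l/2)-s*j*w/2,y+s*(ox+i*l/2)+c*j*w/2,z] for i in(-1,1) for j in(-1,1) for z in(z0,z1)])
S=8
def fill(d,boxes,win):
    u0,v0,u1,v1=win;m=np.zeros(((v1-v0)*S,(u1-u0)*S),np.uint8)
    for b in boxes:
        p=(proj(d,b)-[u0,v0]+.5)*S-.5
        cv2.fillConvexPoly(m,cv2.convexHull(np.round(p*16).astype(np.int32)),1,shift=4)
    return cv2.resize(m.astype(np.float32),(u1-u0,v1-v0),interpolation=cv2.INTER_AREA)
def fit(views,mk,p0):
    """views: list of (d, softmask, win); mk(p)->boxes"""
    def f(p):
        t=0
        for d,m,w in views:
            t+=np.abs(fill(d,mk(p),w)-m[w[1]:w[3],w[0]:w[2]]).sum()
        return t
    best=None
    for k in range(3):
        r=minimize(f,p0,method="Nelder-Mead",options=dict(initial_simplex=np.array([p0]+[np.array(p0)+e for e in np.diag([.008,.008,.15])]),xatol=1e-5,fatol=1e-3,maxiter=300))
        p0=r.x
    return r.x,r.fun
def win_of(m,pad=6):
    v,u=np.nonzero(m);return max(u.min()-pad,0),max(v.min()-pad,0),min(u.max()+pad+1,512),min(v.max()+pad+1,384)
def phone_mask(d,c,x,y,z0,r=.09):
    W=cloud(d);near=(np.hypot(W[...,0]-x,W[...,1]-y)<r)
    m=cmask(d,c,90,40)&near&(W[...,2]>z0-.006)
    k,l,st,_=cv2.connectedComponentsWithStats(m.astype(np.uint8))
    m=l==(1+np.argmax(st[1:,4]))
    h=np.zeros(m.shape,np.uint8);v,u=np.nonzero(m)
    cv2.fillConvexPoly(h,cv2.convexHull(np.stack([u,v],1).astype(np.int32)),1)
    return h.astype(np.float32)
def phone_pose(ds,c,x,y,z0,a0=None):
    views=[]
    for d in ds:
        m=phone_mask(d,c,x,y,z0);views.append((d,m,win_of(m)))
    l,w=DIM[c];out=[]
    mk=lambda p:[box(p[0],p[1],p[2],l,w,z0,z0+.018)]
    for vs in [views]+([[v] for v in views] if len(views)>1 else []):
        best=min((fit(vs,mk,[x,y,a]) for a in (np.arange(4)*np.pi/4 if a0 is None else [a0])),key=lambda r:r[1])
        out.append((best[0].round(4),np.degrees(best[0][2]).round(1)%180,round(best[1],1),int(sum(v[1].sum() for v in vs))))
    return out
def cradle_pose(ds,c,x,y,a):
    views=[]
    for d in ds:
        W=cloud(d)
        m=cmask(d,c,110,50)&(np.hypot(W[...,0]-x,W[...,1]-y)<.105)&(np.hypot(W[...,0]-x,W[...,1]-y)>.06)&(W[...,2]>-.005)
        m=m.astype(np.float32);views.append((d,m,win_of(m)))
    mk=lambda p:[box(p[0],p[1],p[2],.014,.05,0,.022,o) for o in(-.083,.083)]
    return [(lambda r:(r[0].round(4),np.degrees(r[0][2]).round(1),round(r[1],1),int(sum(v[1].sum() for v in vs))))(fit(vs,mk,[x,y,a])) for vs in [views]+[[v] for v in views]]
E
python3 - <<'E'
from h import *
ds=[dict(np.load(n+"0.npz")) for n in ["scene","side"]]
print("blue phone",*phone_pose(ds,'blue',.637,.236,.054),sep="\n")
for c,x,y,a in [('red',.435,.255,1.45),('yellow',.435,-.018,1.48),('green',.641,-.22,1.57),('blue',.447,-.239,1.85)]:
    print(c,*cradle_pose(ds,c,x,y,a),sep="\n")
W=cloud(ds[1]);
for (u,v) in [(120,205),(165,205),(120,245),(165,240),(175,215)]: print(u,v,W[v,u].round(3))
W=cloud(ds[0]);q=W[225:290,130:210].reshape(-1,3);q=q[q[:,2]>.06];print(np.percentile(q,[1,99],axis=0).round(3))
E
```

```text
blue phone
(array([0.636 , 0.2337, 2.0412]), np.float64(116.9), np.float64(160.8), 1951)
(array([0.6362, 0.2339, 2.0442]), np.float64(117.1), np.float64(66.0), 917)
(array([0.6354, 0.2337, 2.0492]), np.float64(117.4), np.float64(92.4), 1034)
red
(array([0.435 , 0.2543, 1.4544]), np.float64(83.3), np.float64(183.4), 660)
(array([0.434 , 0.254 , 1.4486]), np.float64(83.0), np.float64(75.2), 291)
(array([0.4351, 0.2543, 1.4624]), np.float64(83.8), np.float64(105.2), 369)
yellow
(array([ 0.4343, -0.021 ,  1.489 ]), np.float64(85.3), np.float64(196.4), 408)
(array([ 0.4334, -0.0211,  1.48  ]), np.float64(84.8), np.float64(66.6), 229)
(array([ 0.4347, -0.0234,  1.4824]), np.float64(84.9), np.float64(128.4), 179)
green
(array([ 0.6414, -0.2248,  1.5684]), np.float64(89.9), np.float64(188.8), 343)
(array([ 0.6401, -0.225 ,  1.5598]), np.float64(89.4), np.float64(88.8), 183)
(array([ 0.6414, -0.2254,  1.5708]), np.float64(90.0), np.float64(98.8), 160)
blue
(array([ 0.4458, -0.2426,  1.8524]), np.float64(106.1), np.float64(133.9), 351)
(array([ 0.4454, -0.243 ,  1.8553]), np.float64(106.3), np.float64(61.9), 157)
(array([ 0.4461, -0.2424,  1.8491]), np.float64(105.9), np.float64(71.2), 194)
120 205 [0.889 0.141 0.099]
165 205 [0.775 0.139 0.097]
120 245 [0.892 0.213 0.025]
165 240 [0.771 0.215 0.05 ]
175 215 [0.754 0.141 0.059]
[[0.77  0.11  0.062]
 [0.916 0.34  0.136]]
```

```bash
cat >> h.py <<'E'
def need(x,y,z,yawdeg):
    s=get_state();q=s["ee_rot"];p=s["ee_pos"]
    from scipy.spatial.transform import Rotation as R
    M=R.from_quat(q).as_matrix();psi=np.degrees(np.arctan2(M[1,0],M[0,0]))
    dps=(yawdeg-psi+90)%180-90
    def loc(a): 
        a=np.radians(a);D=np.array([x,y,z])-p
        return np.array([D[0]*np.cos(a)+D[1]*np.sin(a),D[0]*np.sin(a)-D[1]*np.cos(a),-D[2]])/.03
    print("t",round(s["time"],2),"pos",p.round(4),"psi",psi.round(1),"tiltz",M[2].round(3),"F",s["wrist_force"].round(1),"grip",round(s["grip_width"]*93,1),"q7",s["joints"][6].round(2))
    print("turn units",round(-dps/8,2)," shift at present yaw",loc(psi).round(2)," after turn",loc(psi+dps).round(2))
E
python3 -c "
from h import *
need(.636,.2337,.16,117)"
```

```text
t 0.15 pos [ 0.2516 -0.5987  0.2398] psi 22.8 tiltz [-0.    -0.002 -1.   ] F [-0.2 -0.7  0.5] grip 92.5 q7 -0.04
turn units 10.72  shift at present yaw [ 22.56 -20.62   2.66]  after turn [-18.91 -24.01   2.66]
```

Emit:
carry_out --plan '[0, 0, 0, -1, 0, 0, 0, -1, 0, 0, 0, -1, 0, 0, 0, -1, 0, 0, 0, -1, 0, 0, 0, -1, 0, 0, 0, -1, 0, 0, 0, -1]' --grip 93

```text
time: 0.95
ee_pos: [0.2516, -0.599, 0.2402]
ee_rot: [0.725, 0.689, 0.0, -0.001]
wrist_force: [0.1, 0.2, 0.8]
grip_width: 1.0
```

```bash
python3 -c "
from h import *
need(.636,.2337,.16,117)"
```

```text
t 0.95 pos [ 0.2516 -0.599   0.2402] psi 87.1 tiltz [ 0.001 -0.001 -1.   ] F [0.1 0.2 0.8] grip 93.0 q7 0.92
turn units -3.74  shift at present yaw [28.37 11.4   2.67]  after turn [18.91 24.02  2.67]
```

Emit:
carry_out --plan '[0, 0, 0, -1, 0, 0, 0, -1, 0, 0, 0, -1, 0, 0, 0, -0.74, 0.78, 1, 0, 0, 0.78, 1, 0, 0, 0.78, 1, 0, 0, 0.78, 1, 0, 0]'

```text
time: 1.75
ee_pos: [0.3171, -0.4602, 0.2403]
ee_rot: [0.525, 0.851, 0.0, -0.0]
wrist_force: [-0.2, -0.7, -0.1]
grip_width: 0.998
```

Emit:
carry_out --plan '[0.78, 1, 0, 0, 0.78, 1, 0, 0, 0.78, 1, 0, 0, 0.78, 1, 0, 0, 0.78, 1, 0, 0, 0.78, 1, 0, 0, 0.78, 1, 0, 0, 0.78, 1, 0, 0]'

```text
time: 2.55
ee_pos: [0.4474, -0.1852, 0.2406]
ee_rot: [0.525, 0.851, -0.0, -0.0]
wrist_force: [0.8, -0.7, -0.1]
grip_width: 1.001
```

```bash
python3 -c "
from h import *
need(.636,.2337,.16,117)"
```

```text
t 2.55 pos [ 0.4474 -0.1852  0.2406] psi 116.7 tiltz [-0. -0. -1.] F [ 0.8 -0.7 -0.1] grip 93.1 q7 0.55
turn units -0.04  shift at present yaw [ 9.65 11.89  2.69]  after turn [ 9.59 11.94  2.69]
```

Emit:
carry_out --plan '[0.8, 1, 0.1, 0, 0.8, 1, 0.1, 0, 0.8, 1, 0.1, 0, 0.8, 1, 0.1, 0, 0.8, 1, 0.1, 0, 0.8, 1, 0.1, 0, 0.8, 1, 0.1, 0, 0.8, 1, 0.1, 0]'

```text
time: 3.35
ee_pos: [0.5756, 0.094, 0.2163]
ee_rot: [0.525, 0.851, -0.0, -0.0]
wrist_force: [0.3, 0.0, 0.3]
grip_width: 0.998
```

Emit:
carry_out --plan '[0.8, 1, 0.2, 0, 0.8, 1, 0.2, 0, 0.8, 1, 0.3, 0, 0.8, 0.9, 0.3, 0, 0, 0, 0.4, 0, 0, 0, 0.4, 0, 0, 0, 0.1, 0, 0, 0, 0, 0]'

```text
time: 4.15
ee_pos: [0.6364, 0.2288, 0.1589]
ee_rot: [0.526, 0.851, -0.001, -0.0]
wrist_force: [-0.1, -1.0, 0.7]
grip_width: 1.001
```

Run:
```python
from h import *
need(.636,.2337,.08,117)
for n in ["wrist","side"]:
    d=get_image(n);cv2.imwrite(f"pics/{n}1.png",d["pixels"])
    if n=="wrist":
        print(phone_pose([d],'blue',.636,.2337,.054,a0=2.04))
    else: print(phone_pose([d],'blue',.636,.2337,.054,a0=2.04))
```

```text
t 4.15 pos [0.6364 0.2288 0.1589] psi 116.6 tiltz [-0.001 -0.002 -1.   ] F [-0.1 -1.   0.7] grip 93.1 q7 -0.21
turn units -0.05  shift at present yaw [0.15 0.06 2.63]  after turn [0.15 0.06 2.63]
[(array([0.6351, 0.234 , 2.0484]), np.float64(117.4), np.float64(346.9), 11134)]
[(array([0.6355, 0.2339, 2.0523]), np.float64(117.6), np.float64(99.5), 1042)]
```

View pics/wrist1.png

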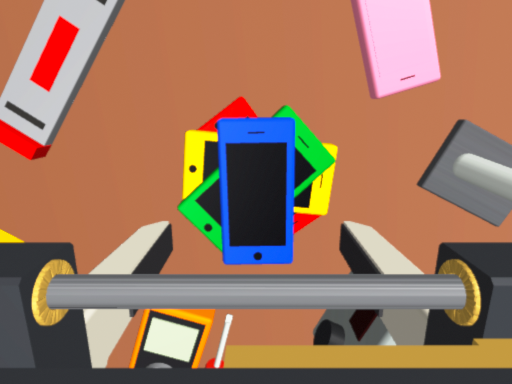

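The wrist view shows the blue phone at pixels (218–295, 118–264), and its fit agrees with the scene and side fits to about 1 mm. I'll descend and grip.

Emit:
carry_out --plan '[0.1, 0, 0.5, -0.1, 0.07, 0.08, 0.5, 0, 0, 0, 0.5, 0, 0, 0, 0.4, 0, 0, 0, 0.4, 0, 0, 0, 0.2, 0, 0, 0, 0.11, 0, 0, 0, 0, 0]'

```text
time: 5.05
ee_pos: [0.6364, 0.2368, 0.0811]
ee_rot: [0.519, 0.855, -0.0, -0.0]
wrist_force: [-0.3, 0.2, -0.6]
grip_width: 0.999
```

Emit:
carry_out --plan '[0, 0, 0, 0, 0, 0, 0, 0, 0, 0, 0, 0, 0, 0, 0, 0, 0, 0, 0, 0, 0, 0, 0, 0, 0, 0, 0, 0, 0, 0, 0, 0]' --grip 45 --force 25

```text
time: 5.85
ee_pos: [0.6359, 0.2366, 0.0815]
ee_rot: [0.519, 0.855, -0.001, -0.0]
wrist_force: [-2.2, -2.1, 2.3]
grip_width: 0.598
```

Run:
```python
from h import *
need(.6351,.234,.08,117.4)
```

```text
t 5.85 pos [0.6359 0.2366 0.0815] psi 117.5 tiltz [-0.    -0.001 -1.   ] F [-2.2 -2.1  2.3] grip 55.6 q7 -0.24
turn units 0.01  shift at present yaw [-0.06 -0.06  0.05]  after turn [-0.06 -0.06  0.05]
```

Emit:
carry_out --plan '[0, 0, -0.2, 0, 0, 0, -0.4, 0, 0, 0, -0.6, 0, 0, 0, -0.8, 0, 0, 0, -0.8, 0, 0, 0, -0.8, 0.42, 0, 0, -0.6, 1, 0, 0, -0.2, 0]'

```text
time: 6.65
ee_pos: [0.6377, 0.2381, 0.217]
ee_rot: [0.601, 0.8, 0.003, 0.001]
wrist_force: [0.7, -0.5, -1.6]
grip_width: 0.603
```

Run:
```python
from h import *
need(.4453,-.2404,.10,106.1)
for n in ["side","wrist"]:
    d=get_image(n);cv2.imwrite(f"pics/{n}2.png",d["pixels"])
```

```text
t 6.65 pos [0.6377 0.2381 0.217 ] psi 106.2 tiltz [ 0.001  0.006 -1.   ] F [ 0.7 -0.5 -1.6] grip 56.1 q7 -0.35
turn units 0.01  shift at present yaw [-13.53 -10.6    3.9 ]  after turn [-13.55 -10.58   3.9 ]
```

View pics/wrist2.png

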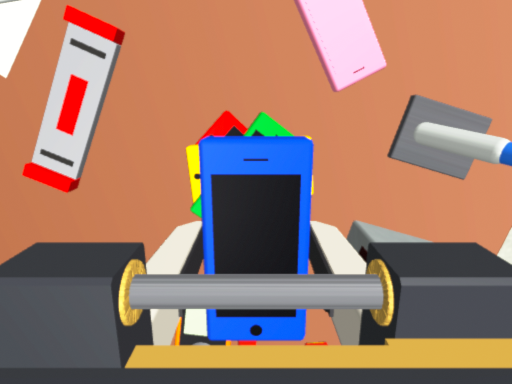

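The wrist view shows the blue phone held between the fingers at about (200–312, 137–338). The other three are still in the pile at about (250,150).

Emit:
carry_out --plan '[-0.4, -0.3, 0, 0, -0.9, -0.7, 0, 0, -0.9, -0.7, 0, 0, -0.9, -0.7, 0, 0, -0.9, -0.7, 0, 0, -0.9, -0.7, 0, 0, -0.9, -0.7, 0, 0, -0.9, -0.7, 0, 0]'

```text
time: 7.55
ee_pos: [0.5411, -0.001, 0.2122]
ee_rot: [0.6, 0.8, -0.001, -0.001]
wrist_force: [0.7, 0.0, -0.7]
grip_width: 0.601
```

Emit:
carry_out --plan '[-0.9, -0.7, 0, 0, -0.9, -0.7, 0, 0, -0.9, -0.7, 0, 0, -0.9, -0.7, 0, 0, -0.9, -0.7, 0, 0, -0.9, -0.7, 0, 0, -0.9, -0.7, 0, 0, -0.4, -0.4, 0, 0]'

```text
time: 8.35
ee_pos: [0.4433, -0.2405, 0.212]
ee_rot: [0.602, 0.799, -0.001, -0.001]
wrist_force: [0.9, 0.6, -1.0]
grip_width: 0.599
```

Run:
```python
from h import *
need(.4453,-.2404,.10,106.1)
d=get_image("wrist");cv2.imwrite(f"pics/wrist3.png",d["pixels"])
d=get_image("side");cv2.imwrite(f"pics/side3.png",d["pixels"])
```

```text
t 8.35 pos [ 0.4433 -0.2405  0.212 ] psi 106.0 tiltz [ 0.    -0.003 -1.   ] F [ 0.9  0.6 -1. ] grip 55.7 q7 0.46
turn units -0.01  shift at present yaw [-0.01  0.07  3.73]  after turn [-0.01  0.07  3.73]
```

View pics/wrist3.png

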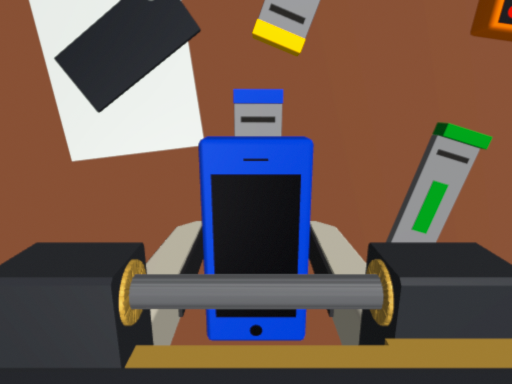

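View pics/side3.png

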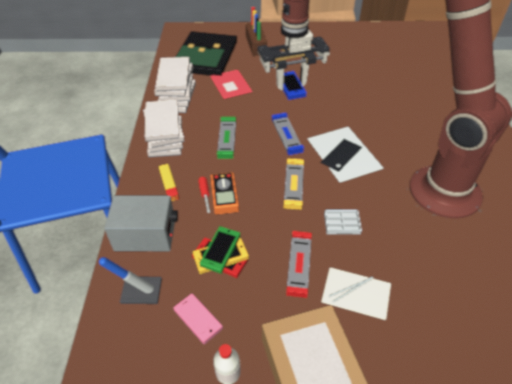

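The wrist view shows the blue cradle's near stop centred at u≈258, directly under the held phone at u≈256. The side view shows green now on top of the pile at (220,248). Lowering.

Emit:
carry_out --plan '[0, 0.07, 0.4, 0, 0, 0, 0.8, 0, 0, 0, 0.9, 0, 0, 0, 0.9, 0, 0, 0, 0.9, 0, 0, 0, 0.7, 0, 0, 0, 0.4, 0, 0, 0, 0.2, 0]'

```text
time: 9.25
ee_pos: [0.448, -0.2343, 0.0559]
ee_rot: [0.599, 0.8, 0.0, -0.001]
wrist_force: [0.4, 0.2, -1.5]
grip_width: 0.595
```

Run:
```python
from h import *
need(.4453,-.2404,.0405,106.1)
d=get_image("wrist");cv2.imwrite(f"pics/wrist4.png",d["pixels"])
d=get_image("side");cv2.imwrite(f"pics/side4.png",cv2.resize(d["pixels"][80:180,230:350],None,fx=5,fy=5))
```

```text
t 9.25 pos [ 0.448  -0.2343  0.0559] psi 106.3 tiltz [ 0.002 -0.001 -1.   ] F [ 0.4  0.2 -1.5] grip 55.4 q7 0.31
turn units 0.03  shift at present yaw [-0.17 -0.14  0.51]  after turn [-0.17 -0.14  0.51]
```

View pics/wrist4.png

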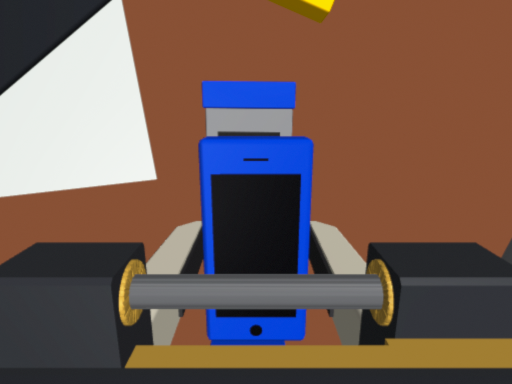

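View pics/side4.png

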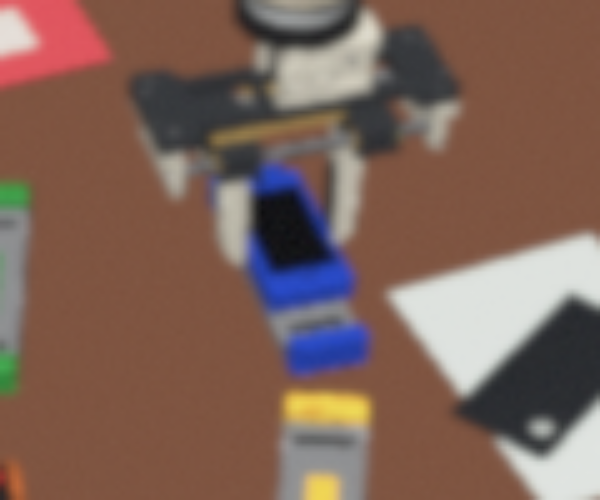

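```bash
cat >> h.py <<'E'
def ray(d,u,v,z):
    K=d["mtx"];r=d["T"][:3,:3]@np.array([(u-K[0,2])/K[0,0],-(v-K[1,2])/K[1,1],-1]);o=d["T"][:3,3]
    return o+r*(z-o[2])/r[2]
E
python3 - <<'E'
from h import *
d=get_image("wrist")
m=cmask(d,'blue',90,40).astype(np.uint8);m[125:]=0
v,u=np.nonzero(m);print(u.min(),u.max(),v.min(),v.max())
r=cv2.minAreaRect(np.stack([u,v],1).astype(np.float32));print(r)
b=cv2.boxPoints(r)
P=np.array([ray(d,*p,.022) for p in b]);print(P.round(4))
a=np.radians(106.1)
far=P[np.argsort(P[:,1])[-2:]];c=far.mean(0)-.09*np.array([np.cos(a),np.sin(a),0]);print("centre",c, "edge dir",np.degrees(np.arctan2(*(far[1]-far[0])[1::-1])))
# phone front edge in image: underside/top at z
print("phone front top edge:",[ray(d,x,138,get_state()['ee_pos'][2]-.0095).round(4) for x in (202,311)])
need(.4453,-.2404,.0405,106.1)
E
```

```text
202 295 79 106
((248.5, 92.49999237060547), (92.99998474121094, 26.999996185302734), 0.0)
[[ 0.4013 -0.1758  0.022 ]
 [ 0.398  -0.1624  0.022 ]
 [ 0.4453 -0.1486  0.022 ]
 [ 0.4495 -0.1617  0.022 ]]
centre [ 0.472368   -0.24163731  0.022     ] edge dir 107.99899747986183
phone front top edge: [array([ 0.4089, -0.189 ,  0.048 ]), array([ 0.4584, -0.1746,  0.048 ])]
t 9.4 pos [ 0.4484 -0.2357  0.0575] psi 106.2 tiltz [ 0.     0.001 -1.   ] F [-0.5 -0.2 -0.8] grip 55.5 q7 0.31
turn units 0.02  shift at present yaw [-0.12 -0.14  0.57]  after turn [-0.12 -0.14  0.57]
```

Emit:
carry_out --plan '[-0.13, -0.11, 0.15, 0, 0, 0, 0.15, 0, 0, 0, 0.1, 0, 0, 0, 0.05, 0, 0, 0, 0.05, 0, 0, 0, 0.03, 0, 0, 0, 0, 0, 0, 0, 0, 0]'

```text
time: 10.2
ee_pos: [0.4457, -0.2409, 0.0415]
ee_rot: [0.601, 0.799, 0.0, 0.0]
wrist_force: [0.1, 0.4, -2.8]
grip_width: 0.602
```

Run:
```python
from h import *
need(.4456,-.2407,.0395,106.1)
```

```text
t 10.2 pos [ 0.4457 -0.2409  0.0415] psi 106.2 tiltz [ 0.  0. -1.] F [ 0.1  0.4 -2.8] grip 55.9 q7 0.3
turn units 0.01  shift at present yaw [0.01 0.   0.07]  after turn [0.01 0.   0.07]
```

Emit:
carry_out --plan '[0, 0, 0.03, 0, 0, 0, 0.03, 0, 0, 0, 0.02, 0, 0, 0, 0, 0, 0, 0, 0, 0, 0, 0, 0, 0, 0, 0, 0, 0, 0, 0, 0, 0]'

```text
time: 11.0
ee_pos: [0.4456, -0.241, 0.0394]
ee_rot: [0.601, 0.799, -0.0, 0.0]
wrist_force: [-2.0, 0.0, 5.4]
grip_width: 0.6
```

Contact confirmed: Fz went from −2.8 to +5.4. Releasing.

Emit:
carry_out --plan '[0, 0, 0, 0, 0, 0, 0, 0, 0, 0, 0, 0, 0, 0, 0, 0, 0, 0, 0, 0, 0, 0, -0.1, 0, 0, 0, -0.3, 0, 0, 0, -0.6, 0]' --grip 93

```text
time: 11.8
ee_pos: [0.4449, -0.2407, 0.069]
ee_rot: [0.601, 0.8, -0.0, -0.001]
wrist_force: [0.1, 0.3, -0.2]
grip_width: 1.002
```

Emit:
carry_out --plan '[0, 0, -0.9, 0, 0, 0, -0.9, 0, 0, 0, -0.9, 0, 0, 0, -0.9, 0, 0, 0, -0.5, 0, 0, 0, -0.2, 0, 0, 0, 0, 0, 0, 0, 0, 0]'

```text
time: 12.6
ee_pos: [0.445, -0.2408, 0.1975]
ee_rot: [0.601, 0.799, -0.0, -0.001]
wrist_force: [-0.4, 0.1, -0.3]
grip_width: 1.0
```

Run:
```python
from h import *
d=get_image("wrist");cv2.imwrite("pics/w5.png",d["pixels"])
e=get_image("side");f=get_image("scene");cv2.imwrite("pics/s5.png",e["pixels"])
print("blue placed",*phone_pose([d],'blue',.446,-.242,.012,a0=1.852),*phone_pose([f],'blue',.446,-.242,.012,a0=1.852))
print("green",*phone_pose([f,e],'green',.636,.24,.036),sep="\n")
```

```text
blue placed (array([ 0.4468, -0.2426,  1.8526]), np.float64(106.1), np.float64(111.3), 6294) (array([ 0.4477, -0.2355,  1.8576]), np.float64(106.4), np.float64(192.6), 650)
green
(array([0.6312, 0.2355, 1.2003]), np.float64(68.8), np.float64(189.6), 2023)
(array([0.6303, 0.2342, 1.2054]), np.float64(69.1), np.float64(85.9), 908)
(array([0.6315, 0.2355, 1.1856]), np.float64(67.9), np.float64(99.0), 1115)
```

View pics/w5.png

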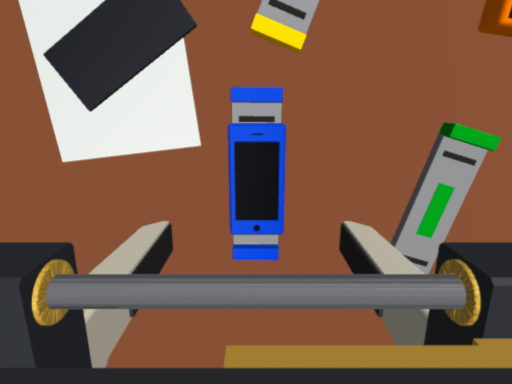

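View pics/s5.png

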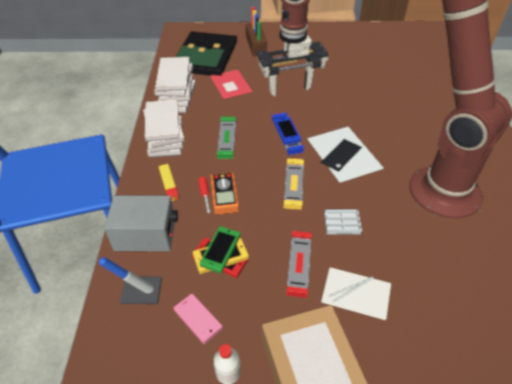

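Blue lies centred in its cradle: wrist pixels (229–285, 123–233), with the fit within 1 mm. Green is next.

Run:
```python
from h import *
need(.631,.2353,.15,68.8)
```

```text
t 12.75 pos [ 0.445  -0.2408  0.1971] psi 106.2 tiltz [ 0.002 -0.002 -1.   ] F [-0.5  0.1 -0.9] grip 93.5 q7 0.45
turn units 4.67  shift at present yaw [13.52 10.37  1.57]  after turn [17.04  0.04  1.57]
```

Emit:
carry_out --plan '[0, 0, 0, 0.67, 0, 0, 0, 1, 0, 0, 0, 1, 0, 0, 0, 1, 0, 0, 0, 1, 0.5, 0, 0, 0, 1, 0, 0, 0, 1, 0, 0, 0]'

```text
time: 13.55
ee_pos: [0.4726, -0.1706, 0.1973]
ee_rot: [0.826, 0.564, -0.0, -0.001]
wrist_force: [-0.3, 0.8, 0.6]
grip_width: 0.996
```

Emit:
carry_out --plan '[1, 0, 0, 0, 1, 0, 0, 0, 1, 0, 0, 0, 1, 0, 0, 0, 1, 0, 0, 0, 1, 0, 0, 0, 1, 0, 0, 0, 1, 0, 0, 0]'

```text
time: 14.35
ee_pos: [0.5595, 0.0539, 0.1972]
ee_rot: [0.825, 0.565, -0.001, -0.0]
wrist_force: [0.1, -1.1, 0.3]
grip_width: 1.001
```

Emit:
carry_out --plan '[1, 0, 0, 0, 1, 0, 0.2, 0, 1, 0, 0.3, 0, 1, 0, 0.3, 0, 1, 0, 0.3, 0, 1, 0, 0.3, 0, 0.5, 0, 0.2, 0, 0, 0, 0, 0]'

```text
time: 15.15
ee_pos: [0.6288, 0.237, 0.148]
ee_rot: [0.824, 0.566, -0.001, -0.001]
wrist_force: [-0.4, -0.3, 0.2]
grip_width: 1.004
```

Run:
```python
from h import *
d=get_image("wrist");cv2.imwrite("pics/w6.png",d["pixels"])
print("green",*phone_pose([d],'green',.631,.235,.036,a0=1.2),sep="\n")
need(.631,.2353,.062,68.8)
```

```text
green
(array([0.6316, 0.2363, 1.207 ]), np.float64(69.2), np.float64(326.7), 11787)
t 15.2 pos [0.6293 0.2345 0.1489] psi 68.9 tiltz [-0.002 -0.002 -1.   ] F [ 0.6 -0.3  0.7] grip 93.0 q7 -0.93
turn units 0.01  shift at present yaw [0.04 0.04 2.9 ]  after turn [0.05 0.04 2.9 ]
```

View pics/w6.png

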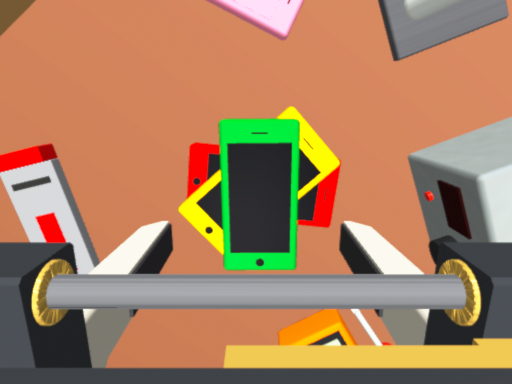

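The wrist view shows green on top at (220–298, 120–270). The grey box edge is at u>410, clear of the fingers. Descending.

Emit:
carry_out --plan '[0.07, 0.05, 0.4, 0, 0, 0, 0.6, 0, 0, 0, 0.6, 0, 0, 0, 0.5, 0, 0, 0, 0.4, 0, 0, 0, 0.25, 0, 0, 0, 0.13, 0, 0, 0, 0, 0]'

```text
time: 16.0
ee_pos: [0.6322, 0.2358, 0.0634]
ee_rot: [0.825, 0.565, -0.0, -0.0]
wrist_force: [-0.1, -0.5, -0.2]
grip_width: 0.999
```

Run:
```python
from h import *
need(.6316,.236,.0625,69.1)
```

```text
t 16.0 pos [0.6322 0.2358 0.0634] psi 68.8 tiltz [-0. -0. -1.] F [-0.1 -0.5 -0.2] grip 92.9 q7 -0.96
turn units -0.04  shift at present yaw [-0.   -0.02  0.03]  after turn [-0.   -0.02  0.03]
```

Emit:
carry_out --plan '[0, 0, 0, 0, 0, 0, 0, 0, 0, 0, 0, 0, 0, 0, 0, 0, 0, 0, 0, 0, 0, 0, 0, 0, 0, 0, 0, 0, 0, 0, 0, 0]' --grip 50 --force 25

```text
time: 16.8
ee_pos: [0.6321, 0.2361, 0.064]
ee_rot: [0.825, 0.565, 0.0, -0.0]
wrist_force: [-0.5, 0.1, 2.7]
grip_width: 0.644
```

Run:
```python
from h import *
need(.6316,.236,.0625,69.1)
```

```text
t 16.8 pos [0.6321 0.2361 0.064 ] psi 68.8 tiltz [ 0. -0. -1.] F [-0.5  0.1  2.7] grip 59.9 q7 -0.96
turn units -0.04  shift at present yaw [-0.01 -0.02  0.05]  after turn [-0.01 -0.02  0.05]
```

Emit:
carry_out --plan '[0, 0, -0.2, 0, 0, 0, -0.4, 0, 0, 0, -0.6, 0, 0, 0, -0.8, 0, 0, 0, -0.8, -0.64, 0, 0, -0.8, -1, 0, 0, -0.6, -1, 0, 0, -0.2, 0]'

```text
time: 17.6
ee_pos: [0.6335, 0.2361, 0.1988]
ee_rot: [0.708, 0.706, 0.002, 0.001]
wrist_force: [0.8, -0.4, -2.1]
grip_width: 0.646
```

Run:
```python
from h import *
need(.641,-.2235,.06,89.9)
```

```text
t 17.6 pos [0.6335 0.2361 0.1988] psi 89.9 tiltz [ 0.002  0.005 -1.   ] F [ 0.8 -0.4 -2.1] grip 60.1 q7 -0.61
turn units -0.0  shift at present yaw [-15.32   0.28   4.63]  after turn [-15.32   0.28   4.63]
```

Emit:
carry_out --plan '[-0.4, 0, 0, 0, -1, 0, 0, 0, -1, 0, 0, 0, -1, 0.1, 0, 0, -1, 0.1, 0, 0, -1, 0.08, 0, 0, -1, 0, 0, 0, -1, 0, 0, 0]'

```text
time: 18.4
ee_pos: [0.6391, 0.0111, 0.1941]
ee_rot: [0.709, 0.705, -0.002, -0.001]
wrist_force: [0.7, -0.1, -1.5]
grip_width: 0.642
```

Emit:
carry_out --plan '[-1, 0, 0, 0, -1, 0, 0, 0, -1, 0, 0, 0, -1, 0, 0, 0, -1, 0, 0, 0, -1, 0, 0, 0, -1, 0, 0, 0, -0.5, 0, 0, 0]'

```text
time: 19.2
ee_pos: [0.6377, -0.2166, 0.1938]
ee_rot: [0.71, 0.704, -0.003, -0.0]
wrist_force: [-0.8, -0.6, -2.2]
grip_width: 0.64
```

Run:
```python
from h import *
need(.641,-.2235,.06,89.9)
d=get_image("wrist");cv2.imwrite("pics/w7.png",d["pixels"])
```

```text
t 19.2 pos [ 0.6377 -0.2166  0.1938] psi 89.5 tiltz [-0.003 -0.004 -1.   ] F [-0.8 -0.6 -2.2] grip 59.5 q7 0.06
turn units -0.05  shift at present yaw [-0.23  0.11  4.46]  after turn [-0.23  0.11  4.46]
```

View pics/w7.png

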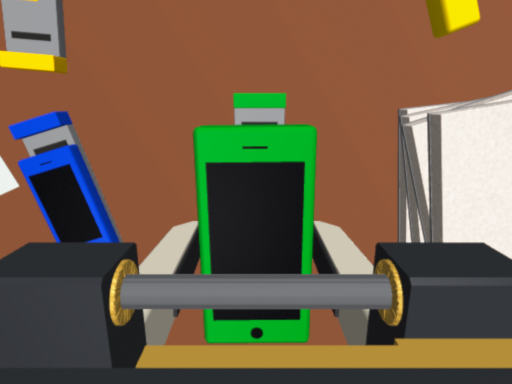

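Green is held, and its cradle's near stop is visible at (260,100), lined up ahead. Lowering.

Emit:
carry_out --plan '[-0.23, 0.11, 0.3, -0.05, 0, 0, 0.7, 0, 0, 0, 0.9, 0, 0, 0, 0.9, 0, 0, 0, 0.8, 0, 0, 0, 0.5, 0, 0, 0, 0.3, 0, 0, 0, 0.1, 0]'

```text
time: 20.05
ee_pos: [0.6432, -0.2169, 0.0597]
ee_rot: [0.705, 0.709, 0.0, -0.001]
wrist_force: [0.2, -1.0, -1.5]
grip_width: 0.641
```

Run:
```python
from h import *
d=get_image("wrist");cv2.imwrite(f"pics/w8.png",d["pixels"])
m=cmask(d,'green',90,40).astype(np.uint8);
k,l,st,ce=cv2.connectedComponentsWithStats(m);print([(st[i],ce[i].round(1)) for i in range(1,k) if st[i,4]>100])
need(.641,-.2235,.04,89.9)
```

```text
[(array([ 208,   82,   91,   27, 2369], dtype=int32), array([252.8,  94.9])), (array([ 193,  124,  124,  150, 7247], dtype=int32), array([255.3, 170.3])), (array([ 203,  309,  107,   36, 2786], dtype=int32), array([256. , 329.8]))]
t 20.1 pos [ 0.6434 -0.2173  0.0602] psi 90.4 tiltz [ 0.001 -0.    -1.   ] F [ 0.1 -1.1 -1.5] grip 59.8 q7 0.02
turn units 0.06  shift at present yaw [-0.21 -0.08  0.67]  after turn [-0.21 -0.08  0.67]
```

View pics/w8.png

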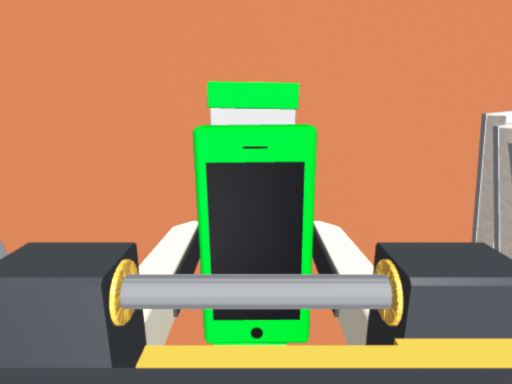

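```bash
cat >> h.py <<'E'
def stopcentre(d,u0,u1,v,yaw,v1=None):
    A=ray(d,u0,v,.022);B=ray(d,u1,v if v1 is None else v1,.022);a=np.radians(yaw)
    c=(A+B)/2-.09*np.array([np.cos(a),np.sin(a),0])
    print("stop width",np.linalg.norm(A-B).round(4),"edge yaw",((np.degrees(np.arctan2(*(B-A)[1::-1]))+90)%180).round(1),"cradle centre",c.round(4))
E
python3 - <<'E'
from h import *
d=get_image("wrist")
stopcentre(d,207.5,298.5,81.7,89.9)
need(.641,-.2235,.04,89.9)
E
```

```text
stop width 0.0492 edge yaw 90.3 cradle centre [ 0.6421 -0.2242  0.022 ]
t 20.15 pos [ 0.6438 -0.2176  0.061 ] psi 90.3 tiltz [ 0.     0.001 -1.   ] F [-0.4  1.1 -2. ] grip 59.7 q7 0.02
turn units 0.05  shift at present yaw [-0.2  -0.09  0.7 ]  after turn [-0.2  -0.09  0.7 ]
```

Emit:
carry_out --plan '[-0.2, -0.08, 0.15, 0.03, 0, 0, 0.15, 0, 0, 0, 0.15, 0, 0, 0, 0.1, 0, 0, 0, 0.08, 0, 0, 0, 0.03, 0, 0, 0, 0, 0, 0, 0, 0, 0]'

```text
time: 20.95
ee_pos: [0.6411, -0.2239, 0.041]
ee_rot: [0.707, 0.708, 0.0, 0.0]
wrist_force: [-0.1, 0.5, -1.8]
grip_width: 0.64
```

Run:
```python
from h import *
need(.6415,-.2237,.0395,90)
```

```text
t 20.95 pos [ 0.6411 -0.2239  0.041 ] psi 90.1 tiltz [ 0.  0. -1.] F [-0.1  0.5 -1.8] grip 59.5 q7 0.02
turn units 0.01  shift at present yaw [0.01 0.01 0.05]  after turn [0.01 0.01 0.05]
```

Emit:
carry_out --plan '[0, 0, 0.02, 0, 0, 0, 0.02, 0, 0, 0, 0.02, 0, 0, 0, 0, 0, 0, 0, 0, 0, 0, 0, 0, 0, 0, 0, 0, 0, 0, 0, 0, 0]'

```text
time: 21.75
ee_pos: [0.641, -0.2241, 0.0399]
ee_rot: [0.707, 0.708, 0.0, 0.0]
wrist_force: [-2.0, -0.1, 5.9]
grip_width: 0.643
```

Contact again, Fz −1.8 → +5.9. Releasing.

Emit:
carry_out --plan '[0, 0, 0, 0, 0, 0, 0, 0, 0, 0, 0, 0, 0, 0, 0, 0, 0, 0, 0, 0, 0, 0, -0.1, 0, 0, 0, -0.3, 0, 0, 0, -0.6, 0]' --grip 93

```text
time: 22.55
ee_pos: [0.64, -0.2238, 0.0686]
ee_rot: [0.707, 0.708, -0.001, -0.001]
wrist_force: [-0.0, -0.5, 0.3]
grip_width: 1.001
```

Emit:
carry_out --plan '[0, 0, -0.9, 0, 0, 0, -0.9, 0, 0, 0, -0.9, 0, 0, 0, -0.9, 0, 0, 0, -0.5, 0, 0, 0, -0.2, 0, 0, 0, 0, 0, 0, 0, 0, 0]'

```text
time: 23.35
ee_pos: [0.6401, -0.224, 0.1967]
ee_rot: [0.707, 0.708, -0.001, -0.001]
wrist_force: [-0.5, -0.3, -0.5]
grip_width: 1.001
```

Run:
```python
from h import *
d=get_image("wrist");cv2.imwrite("pics/w9.png",d["pixels"])
e=get_image("side");f=get_image("scene");cv2.imwrite("pics/s9.png",e["pixels"])
print("green placed",*phone_pose([d],'green',.641,-.224,.012,a0=1.57))
print("yellow",*phone_pose([f,e],'yellow',.631,.24,.018),sep="\n")
need(.631,.24,.15,20)
```

```text
green placed (array([ 0.6415, -0.223 ,  1.5787]), np.float64(90.5), np.float64(136.4), 7238)
yellow
(array([0.6313, 0.2426, 0.3559]), np.float64(20.4), np.float64(195.0), 2254)
(array([0.6312, 0.2419, 0.3568]), np.float64(20.4), np.float64(73.1), 1075)
(array([0.6316, 0.2435, 0.3519]), np.float64(20.2), np.float64(115.2), 1179)
t 23.5 pos [ 0.6402 -0.2239  0.1965] psi 90.1 tiltz [ 0.001 -0.003 -1.   ] F [-0.3 -0.1 -1.1] grip 92.9 q7 0.08
turn units 8.76  shift at present yaw [15.47 -0.28  1.55]  after turn [  5.   -14.64   1.55]
```

View pics/w9.png

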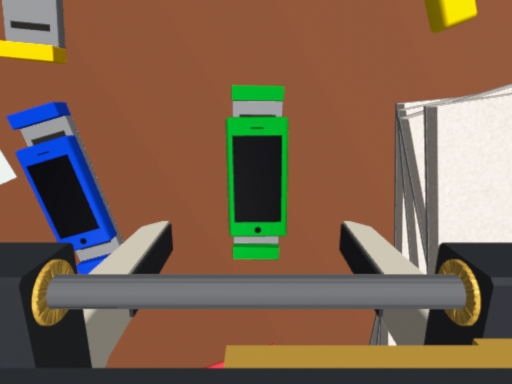

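View pics/s9.png

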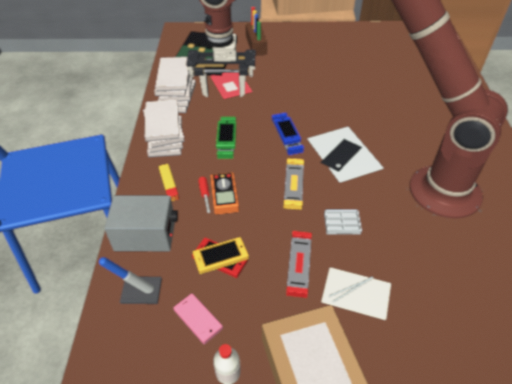

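Green is centred: wrist pixels (226–288, 117–236). Yellow is now on top at side (221,256).

Emit:
carry_out --plan '[0.5, 0, 0, 0, 1, 0, 0, 0, 1, 0, 0, 0, 1, 0, 0, 0, 1, 0, 0, 0, 1, 0, 0, 0, 1, 0, 0, 0, 1, 0, 0, 0]'

```text
time: 24.3
ee_pos: [0.6399, 0.0038, 0.1978]
ee_rot: [0.706, 0.708, 0.0, -0.001]
wrist_force: [0.1, -0.1, -1.1]
grip_width: 1.0
```

Emit:
carry_out --plan '[1, 0, 0, 0, 1, 0, 0, 0, 1, 0, 0, 0, 1, 0, 0, 0, 1, -0.1, 0, 0, 1, -0.1, 0, 0, 1, -0.1, 0, 0, 1, 0, 0, 0]'

```text
time: 25.1
ee_pos: [0.6297, 0.2437, 0.1978]
ee_rot: [0.706, 0.708, -0.0, -0.001]
wrist_force: [0.1, 0.7, 0.0]
grip_width: 0.996
```

Emit:
carry_out --plan '[0, 0, 0, 0.71, 0, 0, 0, 1, 0, 0, 0.2, 1, 0, 0, 0.2, 1, 0, 0, 0.2, 1, 0, 0, 0.2, 1, 0, 0, 0.2, 1, 0, 0, 0.2, 1]'

```text
time: 25.9
ee_pos: [0.63, 0.2425, 0.1614]
ee_rot: [0.97, 0.243, -0.001, -0.001]
wrist_force: [0.6, -0.7, -0.4]
grip_width: 0.994
```

Emit:
carry_out --plan '[0, 0, 0.2, 1, 0, 0, 0.1, 0, 0, 0, 0, 0, 0, 0, 0, 0, 0, 0, 0, 0, 0, 0, 0, 0, 0, 0, 0, 0, 0, 0, 0, 0]'

```text
time: 26.7
ee_pos: [0.6314, 0.2409, 0.1532]
ee_rot: [0.984, 0.177, 0.0, -0.0]
wrist_force: [0.3, -1.4, -0.8]
grip_width: 0.998
```

Run:
```python
from h import *
need(.6313,.2425,.044,20.4)
d=get_image("wrist");cv2.imwrite("pics/w10.png",d["pixels"])
print("yellow",*phone_pose([d],'yellow',.631,.242,.018,a0=.356),sep="\n")
```

```text
t 26.7 pos [0.6314 0.2409 0.1532] psi 20.4 tiltz [ 0. -0. -1.] F [ 0.3 -1.4 -0.8] grip 92.8 q7 -1.64
turn units -0.0  shift at present yaw [ 0.02 -0.05  3.64]  after turn [ 0.02 -0.05  3.64]
yellow
(array([0.6327, 0.2426, 0.3631]), np.float64(20.8), np.float64(221.0), 10907)
```

View pics/w10.png

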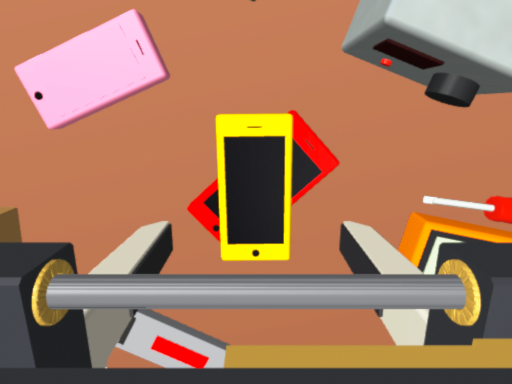

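The wrist view shows yellow on top at (217–292, 114–259) with red under it. The multimeter at (410,215) is clear. Descending.

Emit:
carry_out --plan '[0.04, -0.05, 0.5, -0.03, 0, 0, 0.7, 0, 0, 0, 0.8, 0, 0, 0, 0.7, 0, 0, 0, 0.5, 0, 0, 0, 0.27, 0, 0, 0, 0.14, 0, 0, 0, 0, 0]'

```text
time: 27.55
ee_pos: [0.632, 0.2429, 0.0446]
ee_rot: [0.984, 0.179, 0.0, -0.0]
wrist_force: [-0.0, -0.8, 0.2]
grip_width: 0.999
```

Emit:
carry_out --plan '[0, 0, 0, 0, 0, 0, 0, 0, 0, 0, 0, 0, 0, 0, 0, 0, 0, 0, 0, 0, 0, 0, 0, 0, 0, 0, 0, 0, 0, 0, 0, 0]' --grip 52 --force 25

```text
time: 28.35
ee_pos: [0.6321, 0.2427, 0.0452]
ee_rot: [0.984, 0.179, 0.0, 0.0]
wrist_force: [-0.5, -0.6, 3.4]
grip_width: 0.662
```

Run:
```python
from h import *
need(.6320,.2426,.0445,20.6)
```

```text
t 28.35 pos [0.6321 0.2427 0.0452] psi 20.6 tiltz [ 0.001  0.    -1.   ] F [-0.5 -0.6  3.4] grip 61.6 q7 -1.65
turn units 0.0  shift at present yaw [-0.    0.    0.02]  after turn [-0.    0.    0.02]
```

Emit:
carry_out --plan '[0, 0, -0.2, 0, 0, 0, -0.4, 0, 0, 0, -0.6, 0, 0, 0, -0.8, 0, 0, 0, -0.8, -1, 0, 0, -0.8, -1, 0, 0, -0.8, -1, 0, 0, -0.4, -1]'

```text
time: 29.15
ee_pos: [0.6328, 0.2432, 0.1921]
ee_rot: [0.895, 0.446, 0.002, 0.0]
wrist_force: [1.2, 0.5, -1.8]
grip_width: 0.665
```

Emit:
carry_out --plan '[0, 0, 0, -1, 0, 0, 0, -1, 0, 0, 0, -1, 0, 0, 0, -1, 0, 0, 0, -0.05, 0, 0, 0, 0, 0, 0, 0, 0, 0, 0, 0, 0]'

```text
time: 29.95
ee_pos: [0.6318, 0.2428, 0.1889]
ee_rot: [0.737, 0.675, -0.0, 0.0]
wrist_force: [0.0, 0.3, -1.9]
grip_width: 0.666
```

Run:
```python
from h import *
need(.4345,-.0205,.06,85)
d=get_image("wrist");cv2.imwrite("pics/w11.png",d["pixels"])
```

```text
t 29.95 pos [0.6318 0.2428 0.1889] psi 85.0 tiltz [-0.  0. -1.] F [ 0.   0.3 -1.9] grip 62.0 q7 -0.7
turn units -0.0  shift at present yaw [-9.32 -5.78  4.3 ]  after turn [-9.32 -5.79  4.3 ]
```

View pics/w11.png

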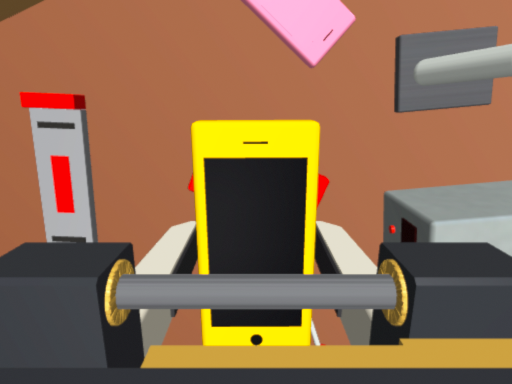

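Emit:
carry_out --plan '[-0.4, -0.25, 0, 0, -0.9, -0.56, 0, 0, -0.9, -0.56, 0, 0, -0.9, -0.56, 0, 0, -0.9, -0.56, 0, 0, -0.9, -0.56, 0, 0, -0.9, -0.56, 0, 0, -0.9, -0.56, 0, 0]'

```text
time: 30.8
ee_pos: [0.4893, 0.0525, 0.1892]
ee_rot: [0.737, 0.676, 0.0, 0.0]
wrist_force: [-0.8, -0.2, -1.3]
grip_width: 0.665
```

Emit:
carry_out --plan '[-0.9, -0.56, 0, 0, -0.9, -0.56, 0, 0, -0.6, -0.4, 0, 0, -0.2, -0.1, 0, 0, 0, 0, 0.3, 0, 0, 0, 0.6, 0, 0, 0, 0.6, 0, 0, 0, 0.4, 0]'

```text
time: 31.6
ee_pos: [0.4357, -0.0184, 0.1304]
ee_rot: [0.736, 0.677, 0.001, -0.0]
wrist_force: [0.7, 0.6, -1.3]
grip_width: 0.662
```

Run:
```python
from h import *
need(.4345,-.0205,.06,85)
d=get_image("wrist");cv2.imwrite("pics/w12.png",d["pixels"])
```

```text
t 31.6 pos [ 0.4357 -0.0184  0.1304] psi 85.2 tiltz [ 0.002  0.    -1.   ] F [ 0.7  0.6 -1.3] grip 61.6 q7 -0.41
turn units 0.02  shift at present yaw [-0.07 -0.03  2.35]  after turn [-0.07 -0.03  2.35]
```

View pics/w12.png

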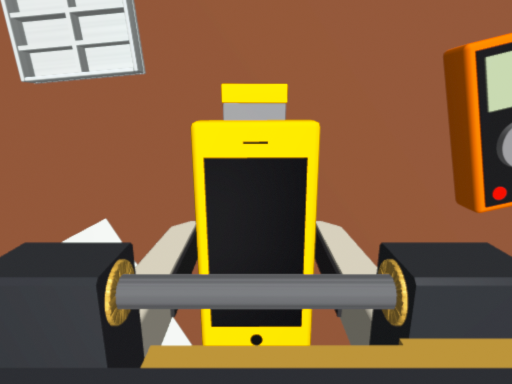

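Yellow is held above its cradle, with the near stop at (254,93). Lowering.

Emit:
carry_out --plan '[-0.05, -0.03, 0.4, 0, 0, 0, 0.6, 0, 0, 0, 0.6, 0, 0, 0, 0.4, 0, 0, 0, 0.2, 0, 0, 0, 0.1, 0, 0, 0, 0, 0, 0, 0, 0, 0]'

```text
time: 32.45
ee_pos: [0.4343, -0.0213, 0.0632]
ee_rot: [0.737, 0.676, 0.001, 0.0]
wrist_force: [-0.1, -0.0, -1.3]
grip_width: 0.667
```

Run:
```python
from h import *
need(.4345,-.0205,.04,85)
d=get_image("wrist");cv2.imwrite("pics/w13.png",d["pixels"])
m=cmask(d,'yellow',90,40).astype(np.uint8);m[115:]=0
v,u=np.nonzero(m);r=cv2.minAreaRect(np.stack([u,v],1).astype(np.float32));print(u.min(),u.max(),v.min(),v.max(),r)
stopcentre(d,u.min(),u.max()+1,v.min(),85)
```

```text
t 32.45 pos [ 0.4343 -0.0213  0.0632] psi 85.1 tiltz [ 0.     0.001 -1.   ] F [-0.1 -0.  -1.3] grip 62.0 q7 -0.49
turn units 0.01  shift at present yaw [0.03 0.01 0.77]  after turn [0.03 0.01 0.77]
210 301 68 95 ((255.5, 81.5), (27.0, 91.0), 90.0)
stop width 0.05 edge yaw 85.0 cradle centre [ 0.4352 -0.021   0.022 ]
```

View pics/w13.png

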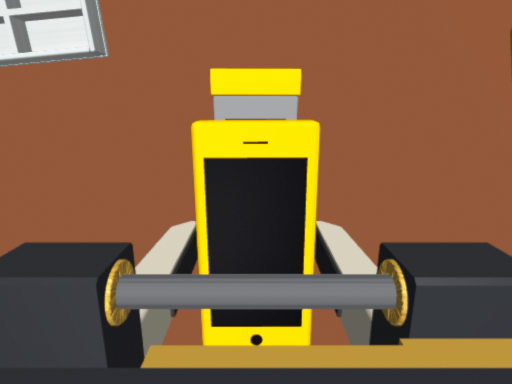

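Emit:
carry_out --plan '[0.02, 0.02, 0.2, 0, 0, 0, 0.2, 0, 0, 0, 0.15, 0, 0, 0, 0.1, 0, 0, 0, 0.06, 0, 0, 0, 0.03, 0, 0, 0, 0.02, 0, 0, 0, 0, 0]'

```text
time: 33.3
ee_pos: [0.4344, -0.021, 0.04]
ee_rot: [0.737, 0.676, 0.0, 0.0]
wrist_force: [1.0, -0.6, -2.0]
grip_width: 0.664
```

Run:
```python
from h import *
need(.4348,-.0207,.0390,85)
```

```text
t 33.3 pos [ 0.4344 -0.021   0.04  ] psi 85.0 tiltz [ 0.  0. -1.] F [ 1.  -0.6 -2. ] grip 61.8 q7 -0.51
turn units 0.0  shift at present yaw [0.01 0.01 0.03]  after turn [0.01 0.01 0.03]
```

Emit:
carry_out --plan '[0, 0, 0.02, 0, 0, 0, 0.02, 0, 0, 0, 0.01, 0, 0, 0, 0, 0, 0, 0, 0, 0, 0, 0, 0, 0, 0, 0, 0, 0, 0, 0, 0, 0]'

```text
time: 34.1
ee_pos: [0.4344, -0.021, 0.0391]
ee_rot: [0.737, 0.676, 0.0, 0.0]
wrist_force: [-1.8, -0.2, 5.2]
grip_width: 0.662
```

Contact (Fz +5.2). Releasing.

Emit:
carry_out --plan '[0, 0, 0, 0, 0, 0, 0, 0, 0, 0, 0, 0, 0, 0, 0, 0, 0, 0, 0, 0, 0, 0, -0.1, 0, 0, 0, -0.3, 0, 0, 0, -0.6, 0]' --grip 93

```text
time: 34.9
ee_pos: [0.4336, -0.021, 0.0686]
ee_rot: [0.737, 0.676, -0.001, -0.001]
wrist_force: [-0.2, -0.2, 0.4]
grip_width: 1.0
```

Emit:
carry_out --plan '[0, 0, -0.9, 0, 0, 0, -0.9, 0, 0, 0, -0.9, 0, 0, 0, -0.9, 0, 0, 0, -0.5, 0, 0, 0, -0.2, 0, 0, 0, 0, 0, 0, 0, 0, 0]'

```text
time: 35.7
ee_pos: [0.4337, -0.0211, 0.197]
ee_rot: [0.737, 0.676, -0.001, -0.0]
wrist_force: [0.6, 0.6, -0.2]
grip_width: 1.001
```

Run:
```python
from h import *
d=get_image("wrist");cv2.imwrite("pics/w14.png",d["pixels"])
e=get_image("side");f=get_image("scene");cv2.imwrite("pics/s14.png",e["pixels"]);cv2.imwrite("pics/f14.png",f["pixels"])
print("yellow placed",*phone_pose([d],'yellow',.4345,-.0205,.012,a0=1.483))
print("red",*phone_pose([f,e],'red',.635,.24,.0),sep="\n")
need(.635,.24,.15,150)
```

```text
yellow placed (array([ 0.4349, -0.0215,  1.4848]), np.float64(85.1), np.float64(175.5), 7796)
red
(array([0.635 , 0.237 , 2.6811]), np.float64(153.6), np.float64(146.1), 2622)
(array([0.6348, 0.2369, 2.6865]), np.float64(153.9), np.float64(54.3), 1202)
(array([0.635 , 0.237 , 2.6766]), np.float64(153.4), np.float64(90.2), 1420)
t 35.85 pos [ 0.4337 -0.021   0.1966] psi 85.0 tiltz [ 0.    -0.002 -1.   ] F [0.1 0.2 0.6] grip 92.9 q7 -0.34
turn units -8.12  shift at present yaw [9.25 5.93 1.55]  after turn [-1.46 10.89  1.55]
```

View pics/w14.png

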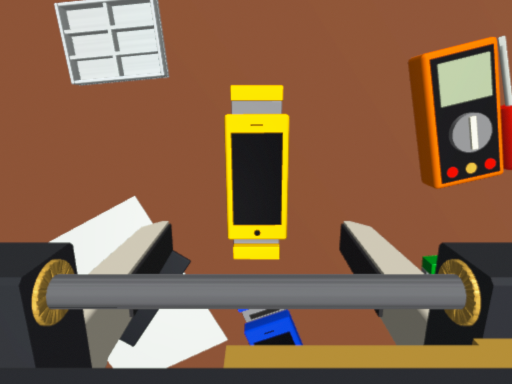

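View pics/s14.png

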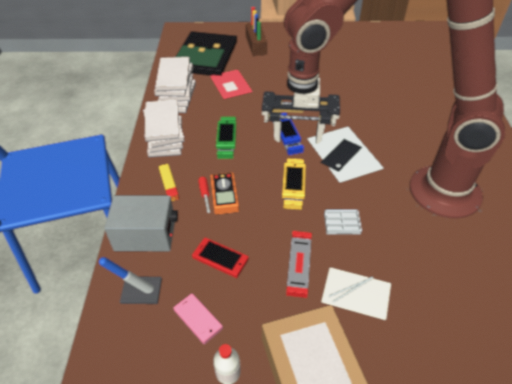

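Yellow is centred: wrist pixels (226–288, 114–238). Red lies alone at side (220,256).

Emit:
carry_out --plan '[0.45, 0.3, 0, 0, 0.9, 0.57, 0, 0, 0.9, 0.57, 0, 0, 0.9, 0.57, 0, 0, 0.9, 0.57, 0, 0, 0.9, 0.57, 0, 0, 0.9, 0.57, 0, 0, 0.9, 0.57, 0, 0]'

```text
time: 36.65
ee_pos: [0.5803, 0.1706, 0.1963]
ee_rot: [0.737, 0.676, -0.001, -0.0]
wrist_force: [0.8, -0.2, 0.9]
grip_width: 1.001
```

Emit:
carry_out --plan '[0.9, 0.57, 0, 0, 0.9, 0.57, 0, 0, 0.6, 0.5, 0, 0, 0, 0, 0, -1, 0, 0, 0, -1, 0, 0, 0.1, -1, 0, 0, 0.2, -1, 0, 0, 0.3, -1]'

```text
time: 37.45
ee_pos: [0.6352, 0.2372, 0.1784]
ee_rot: [0.459, 0.889, -0.0, -0.0]
wrist_force: [-0.2, -1.2, -0.5]
grip_width: 0.997
```

Emit:
carry_out --plan '[0, 0, 0.3, -1, 0, 0, 0.3, -1, 0, 0, 0.2, -1, 0, 0, 0.1, -0.57, 0, 0, 0, 0, 0, 0, 0, 0, 0, 0, 0, 0, 0, 0, 0, 0]'

```text
time: 38.25
ee_pos: [0.6354, 0.2372, 0.1527]
ee_rot: [0.229, 0.974, 0.0, 0.0]
wrist_force: [0.6, -0.5, -0.1]
grip_width: 0.999
```

Run:
```python
from h import *
need(.635,.237,.0265,153.6)
d=get_image("wrist");cv2.imwrite("pics/w15.png",d["pixels"])
print("red",*phone_pose([d],'red',.635,.237,.0,a0=2.68),sep="\n")
```

```text
t 38.25 pos [0.6354 0.2372 0.1527] psi 153.6 tiltz [-0.  0. -1.] F [ 0.6 -0.5 -0.1] grip 92.9 q7 0.3
turn units -0.0  shift at present yaw [ 0.01 -0.01  4.21]  after turn [ 0.01 -0.01  4.21]
red
(array([0.634 , 0.2368, 2.673 ]), np.float64(153.1), np.float64(162.9), 10427)
```

View pics/w15.png

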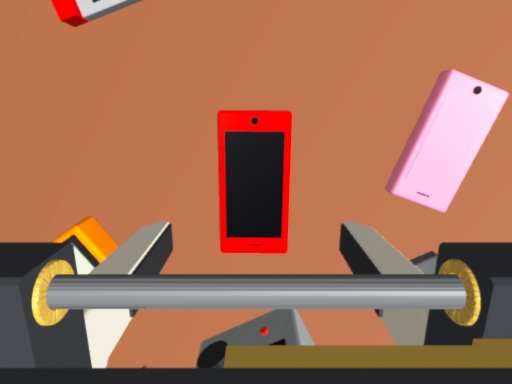

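The wrist view shows red alone at (218–292, 110–252), aligned with the jaws. Descending.

Emit:
carry_out --plan '[0.02, 0, 0.5, 0, 0, 0, 0.9, 0, 0, 0, 0.9, 0, 0, 0, 0.8, 0, 0, 0, 0.6, 0, 0, 0, 0.3, 0, 0, 0, 0.15, 0, 0, 0, 0, 0]'

```text
time: 39.1
ee_pos: [0.6349, 0.2375, 0.028]
ee_rot: [0.228, 0.974, 0.0, 0.0]
wrist_force: [-0.0, 0.5, 0.5]
grip_width: 1.0
```

Emit:
carry_out --plan '[0, 0, 0, 0, 0, 0, 0, 0, 0, 0, 0, 0, 0, 0, 0, 0, 0, 0, 0, 0, 0, 0, 0, 0, 0, 0, 0, 0, 0, 0, 0, 0]' --grip 54 --force 25

```text
time: 39.9
ee_pos: [0.6348, 0.2369, 0.0285]
ee_rot: [0.229, 0.974, -0.0, 0.0]
wrist_force: [-1.9, -2.3, 5.5]
grip_width: 0.682
```

Run:
```python
from h import *
need(.6347,.237,.027,153.5)
```

```text
t 39.9 pos [0.6348 0.2369 0.0285] psi 153.6 tiltz [-0.    -0.001 -1.   ] F [-1.9 -2.3  5.5] grip 63.5 q7 0.22
turn units 0.01  shift at present yaw [0.01 0.   0.05]  after turn [0.01 0.   0.05]
```

Emit:
carry_out --plan '[0, 0, -0.2, 0, 0, 0, -0.4, 0, 0, 0, -0.6, 0, 0, 0, -0.8, 0, 0, 0, -0.8, 0.78, 0, 0, -0.8, 1, 0, 0, -0.8, 1, 0, 0, -0.5, 1]'

```text
time: 40.7
ee_pos: [0.6353, 0.2387, 0.1788]
ee_rot: [0.477, 0.879, 0.002, 0.001]
wrist_force: [0.3, 1.0, -3.0]
grip_width: 0.685
```

Emit:
carry_out --plan '[0, 0, -0.2, 1, 0, 0, 0, 1, 0, 0, 0, 1, 0, 0, 0, 1, 0, 0, 0, 1, 0, 0, 0, 0, 0, 0, 0, 0, 0, 0, 0, 0]'

```text
time: 41.5
ee_pos: [0.6347, 0.2376, 0.1814]
ee_rot: [0.746, 0.666, 0.0, -0.0]
wrist_force: [-0.0, 0.7, -2.5]
grip_width: 0.684
```

Run:
```python
from h import *
need(.4347,.254,.06,83.4)
d=get_image("wrist");cv2.imwrite("pics/w16.png",d["pixels"])
```

```text
t 41.5 pos [0.6347 0.2376 0.1814] psi 83.5 tiltz [ 0.001  0.    -1.   ] F [-0.   0.7 -2.5] grip 63.6 q7 -0.73
turn units 0.01  shift at present yaw [-0.21 -6.69  4.05]  after turn [-0.22 -6.68  4.05]
```

View pics/w16.png

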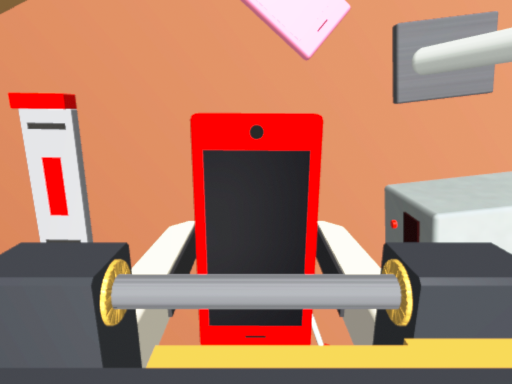

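Red is held firmly, with its cradle to the left at (55,180). Moving over.

Emit:
carry_out --plan '[-0.05, -0.5, 0, 0, -0.05, -1, 0, 0, -0.05, -1, 0, 0, -0.05, -1, 0, 0, 0, -1, 0, 0, 0, -1, 0, 0, 0, -0.8, 0, 0, 0, -0.4, 0, 0]'

```text
time: 42.35
ee_pos: [0.4321, 0.2553, 0.1814]
ee_rot: [0.746, 0.666, -0.0, -0.0]
wrist_force: [0.3, -0.0, -2.4]
grip_width: 0.682
```

Emit:
carry_out --plan '[0, 0, 0.4, 0, 0, 0, 0.8, 0, 0, 0, 0.9, 0, 0, 0, 0.8, 0, 0, 0, 0.5, 0, 0, 0, 0.3, 0, 0, 0, 0.2, 0, 0, 0, 0, 0]'

```text
time: 43.15
ee_pos: [0.4349, 0.2544, 0.0633]
ee_rot: [0.747, 0.665, -0.0, 0.0]
wrist_force: [-0.1, -0.3, -2.4]
grip_width: 0.683
```

Run:
```python
from h import *
need(.4347,.254,.04,83.4)
d=get_image("wrist");cv2.imwrite("pics/w17.png",d["pixels"])
m=cmask(d,'red',90,40).astype(np.uint8);m[108:]=0
v,u=np.nonzero(m);r=cv2.minAreaRect(np.stack([u,v],1).astype(np.float32));print(u.min(),u.max(),v.min(),v.max(),r)
stopcentre(d,u.min(),u.max()+1,v.min(),83.4)
```

```text
t 43.15 pos [0.4349 0.2544 0.0633] psi 83.3 tiltz [-0. -0. -1.] F [-0.1 -0.3 -2.4] grip 63.5 q7 -1.05
turn units -0.01  shift at present yaw [-0.02 -0.01  0.78]  after turn [-0.02 -0.01  0.78]
210 301 71 99 ((255.40870666503906, 84.6715316772461), (91.11259460449219, 27.66470718383789), 0.6820604205131531)
stop width 0.0501 edge yaw 83.3 cradle centre [0.4358 0.2532 0.022 ]
```

View pics/w17.png

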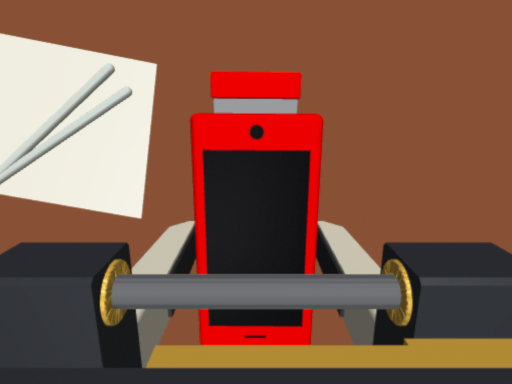

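Emit:
carry_out --plan '[-0.02, 0, 0.2, 0, 0, 0, 0.2, 0, 0, 0, 0.15, 0, 0, 0, 0.1, 0, 0, 0, 0.06, 0, 0, 0, 0.02, 0, 0, 0, 0, 0, 0, 0, 0, 0]'

```text
time: 44.0
ee_pos: [0.4345, 0.2541, 0.0422]
ee_rot: [0.747, 0.665, 0.0, -0.0]
wrist_force: [-0.7, -0.8, -2.3]
grip_width: 0.685
```

Run:
```python
from h import *
need(.4352,.2537,.0403,83.3)
```

```text
t 44.0 pos [0.4345 0.2541 0.0422] psi 83.4 tiltz [ 0.  0. -1.] F [-0.7 -0.8 -2.3] grip 63.7 q7 -1.07
turn units 0.01  shift at present yaw [-0.01  0.03  0.06]  after turn [-0.01  0.03  0.06]
```

Emit:
carry_out --plan '[0, 0.02, 0.03, 0, 0, 0, 0.02, 0, 0, 0, 0.02, 0, 0, 0, 0.01, 0, 0, 0, 0, 0, 0, 0, 0, 0, 0, 0, 0, 0, 0, 0, 0, 0]'

```text
time: 44.8
ee_pos: [0.4351, 0.2539, 0.0404]
ee_rot: [0.747, 0.665, 0.0, 0.0]
wrist_force: [-0.9, -1.3, 5.6]
grip_width: 0.684
```

Contact (Fz +5.6). Releasing and rising.

Emit:
carry_out --plan '[0, 0, 0, 0, 0, 0, 0, 0, 0, 0, 0, 0, 0, 0, 0, 0, 0, 0, 0, 0, 0, 0, -0.1, 0, 0, 0, -0.3, 0, 0, 0, -0.6, 0]' --grip 93

```text
time: 45.6
ee_pos: [0.4343, 0.2535, 0.0696]
ee_rot: [0.747, 0.665, -0.001, -0.0]
wrist_force: [1.0, -0.4, 0.5]
grip_width: 1.0
```

Emit:
carry_out --plan '[0, 0, -0.9, 0, 0, 0, -0.9, 0, 0, 0, -0.9, 0, 0, 0, -0.9, 0, 0, 0, -0.5, 0, 0, 0, -0.2, 0, 0, 0, 0, 0, 0, 0, 0, 0]'

```text
time: 46.4
ee_pos: [0.4345, 0.2535, 0.1981]
ee_rot: [0.747, 0.665, -0.001, -0.0]
wrist_force: [-0.4, -0.0, 0.4]
grip_width: 1.0
```

Run:
```python
from h import *
d=get_image("wrist");cv2.imwrite("pics/w18.png",d["pixels"])
e=get_image("side");f=get_image("scene")
cv2.imwrite("pics/s18.png",cv2.resize(e["pixels"][90:330,170:370],None,fx=2.5,fy=2.5,interpolation=cv2.INTER_CUBIC));cv2.imwrite("pics/f18.png",f["pixels"])
print("red placed",*phone_pose([d],'red',.4352,.2537,.012,a0=1.454))
W=cloud(e);e0=dict(np.load("side0.npz"));W0=cloud(e0)
for w,i in((W0,e0),(W,e)):
    m=cmask(i,'orange')&(abs(w[...,0]-.635)<.08)&(abs(w[...,1]-.04)<.09)&(w[...,2]>.01);print("multimeter",np.nanmean(w[m],0).round(4),m.sum())
for n,(x,y) in dict(red=(.4352,.2537),yellow=(.4348,-.0207),green=(.6413,-.2238),blue=(.446,-.2422)).items():
    for q in(W,cloud(f)):
        mm=np.hypot(q[...,0]-x,q[...,1]-y)<.022
        p=q[mm];A=np.c_[p[:,:2]-[x,y],np.ones(len(p))];r=np.linalg.lstsq(A,p[:,2],rcond=None)[0];print(n,"top z",r[2].round(4),"slopes",r[:2].round(3),mm.sum())
need(.4,.25,.2,83)
```

```text
red placed (array([0.4357, 0.2558, 1.4454]), np.float64(82.8), np.float64(136.8), 8365)
multimeter [0.6351 0.0492 0.0277] 370
multimeter [0.6349 0.0486 0.028 ] 370
red top z 0.4187 slopes [-1.792 -1.717] 947
red top z 0.4101 slopes [-3.342 -1.669] 737
yellow top z 0.0305 slopes [ 0.019 -0.015] 10
yellow top z 0.0301 slopes [ 0.012 -0.01 ] 90
green top z 0.0298 slopes [0.008 0.022] 93
green top z 0.0306 slopes [-0.017  0.011] 86
blue top z 0.0301 slopes [-0.025  0.028] 96
blue top z 0.0306 slopes [ 0.012 -0.019] 70
t 46.55 pos [0.4344 0.2536 0.1977] psi 83.4 tiltz [-0.001 -0.002 -1.   ] F [ 0.  -0.5  0.4] grip 93.1 q7 -0.94
turn units 0.05  shift at present yaw [-0.25 -1.13 -0.08]  after turn [-0.26 -1.13 -0.08]
```

View pics/w18.png

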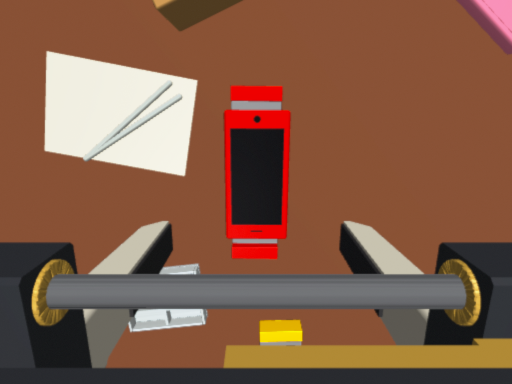

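View pics/s18.png

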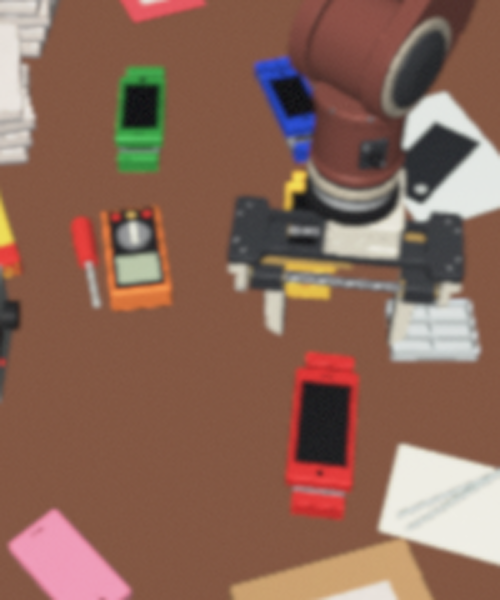

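Red sits between its stops. Its fit says about 2 mm toward one end, so I'll check the end gaps explicitly in the wrist image.

Run:
```python
from h import *
d=get_image("wrist");p=d["pixels"]
cv2.imwrite("pics/w19.png",cv2.resize(p[75:270,205:310],None,fx=3,fy=3,interpolation=cv2.INTER_NEAREST))
h=cv2.cvtColor(p,cv2.COLOR_BGR2HSV)
for u in (240,270):
    print(u,[(v,*h[v,u,1:]) for v in list(range(82,116))])
    print(u,[(v,*h[v,u,1:]) for v in list(range(232,262))])
```

```text
240 [(82, np.uint8(158), np.uint8(137)), (83, np.uint8(158), np.uint8(137)), (84, np.uint8(163), np.uint8(142)), (85, np.uint8(208), np.uint8(180)), (86, np.uint8(248), np.uint8(232)), (87, np.uint8(255), np.uint8(239)), (88, np.uint8(255), np.uint8(240)), (89, np.uint8(255), np.uint8(239)), (90, np.uint8(255), np.uint8(239)), (91, np.uint8(255), np.uint8(239)), (92, np.uint8(255), np.uint8(239)), (93, np.uint8(255), np.uint8(239)), (94, np.uint8(255), np.uint8(239)), (95, np.uint8(255), np.uint8(239)), (96, np.uint8(255), np.uint8(238)), (97, np.uint8(255), np.uint8(238)), (98, np.uint8(255), np.uint8(239)), (99, np.uint8(255), np.uint8(237)), (100, np.uint8(182), np.uint8(178)), (101, np.uint8(22), np.uint8(160)), (102, np.uint8(3), np.uint8(159)), (103, np.uint8(3), np.uint8(158)), (104, np.uint8(5), np.uint8(158)), (105, np.uint8(5), np.uint8(158)), (106, np.uint8(3), np.uint8(158)), (107, np.uint8(3), np.uint8(158)), (108, np.uint8(3), np.uint8(156)), (109, np.uint8(67), np.uint8(171)), (110, np.uint8(189), np.uint8(228)), (111, np.uint8(255), np.uint8(240)), (112, np.uint8(255)
[... 2876 characters left out ...]
43, np.uint8(102), np.uint8(145)), (244, np.uint8(221), np.uint8(182)), (245, np.uint8(255), np.uint8(194)), (246, np.uint8(255), np.uint8(201)), (247, np.uint8(252), np.uint8(232)), (248, np.uint8(255), np.uint8(239)), (249, np.uint8(255), np.uint8(240)), (250, np.uint8(255), np.uint8(240)), (251, np.uint8(255), np.uint8(240)), (252, np.uint8(255), np.uint8(240)), (253, np.uint8(255), np.uint8(239)), (254, np.uint8(255), np.uint8(239)), (255, np.uint8(255), np.uint8(239)), (256, np.uint8(255), np.uint8(239)), (257, np.uint8(255), np.uint8(239)), (258, np.uint8(249), np.uint8(239)), (259, np.uint8(191), np.uint8(179)), (260, np.uint8(159), np.uint8(141)), (261, np.uint8(158), np.uint8(136))]
```

View pics/w19.png

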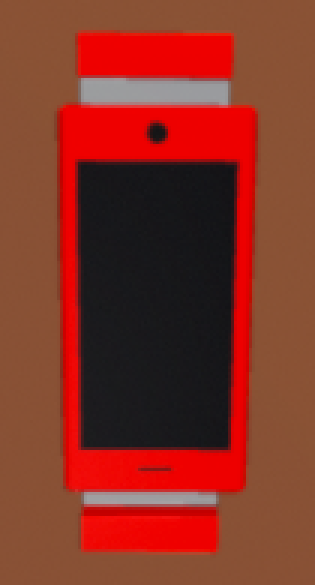

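Run:
```python
from h import *
d=get_image("wrist")
u=np.array([np.cos(np.radians(83.3)),np.sin(np.radians(83.3)),0]);c=np.array([.4352,.2537,0])
f=lambda x,v,z:round(float((ray(d,x,v,z)-c)@u*1000),1)
print("stop outer front",f(255,85.5,.022),"inner front",f(255,100.7,.022),"phone front",f(255,110,.0295),"phone back",f(255,238.8,.0295),"stop inner back(top)",f(255,247,.022),"outer back",f(255,259.2,.022))
n=np.array([u[1],-u[0],0]);g=lambda x,v,z:round(float((ray(d,x,v,z)-c)@n*1000),1)
for v in (120,230):
    h=cv2.cvtColor(d["pixels"],cv2.COLOR_BGR2HSV);m=np.nonzero((h[v,200:320,1]>205)|(h[v,200:320,2]<80))[0]+200
    print("phone sides at",v,m.min(),m.max(),g(m.min(),v,.0295),g(m.max()+1,v,.0295))
for v in (92,252):
    m=np.nonzero(h[v,200:320,1]>205)[0]+200
    print("stop sides",v,m.min(),m.max(),g(m.min(),v,.022),g(m.max()+1,v,.022))
```

```text
stop outer front 89.6 inner front 75.7 phone front 67.1 phone back -63.7 stop inner back(top) -76.5 outer back -90.9
phone sides at 120 224 290 -30.6 33.2
phone sides at 230 226 286 -31.2 32.2
stop sides 92 230 282 -25.0 25.6
stop sides 252 232 277 -26.0 23.9
```

Red is about 2 mm off along the 10 mm end gaps and about 1 mm off sideways, with yaw matching its cradle. That is within calibration accuracy, so I'm leaving it. The arm is 0.17 m clear. Last, one scene check, then hand in.

View pics/f18.png

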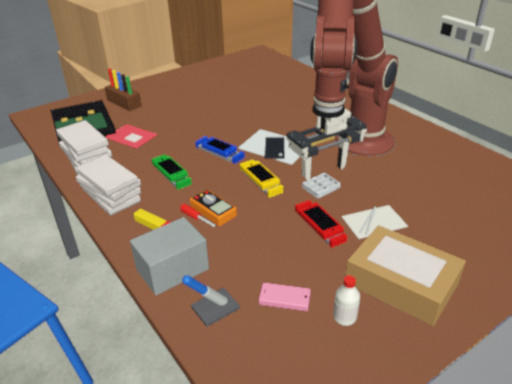

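```bash
python3 -c "
from workcell import *
print(hand_in())"
```

```text
the job is handed in; nothing more can be done
None
```

All four phones are in the cradles of their own colours. I took the pile apart from the top down: blue, green, yellow, then red. I lowered each phone until the wrist force showed contact, then released it, and handed in at about 47 s. The hand-in gave no verdict.

**Position:** Blue, green and yellow measured within about 1.5 mm of their cradle centres and 1° of their yaw. Red measured about 2 mm off along its 10 mm end gaps and about 1 mm off sideways, with its yaw matching. I left red there because the camera calibration is only good to about 2 mm.

**Flatness:** Blue, green and yellow had tops at 30–31 mm, against 30 mm expected, and no real slope. The same check failed for red because the arm blocked both cameras. For red I have only the contact force and the wrist view, which shows it flat between the stops.

**Disagreement:** A scene-camera fit put blue about 7 mm off along its cradle. I discounted it, because the cradle's own blue stops get counted as phone in that fit. The wrist picture showed blue centred.

**Multimeter:** It reads within 0.7 mm of where it started, which is measurement noise. The gripper finished open and well clear of everything.

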